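Restart a vibratory parts feeder on a fresh jar

ROBOT

A 6-joint arm with a two-finger parallel gripper is mounted at the origin on the work surface. World frame = base frame: x ahead of the robot, y to its left, z up, the work surface at z = 0. Lengths are in m, angles in rad, forces in N, time in s.
With the tool pointing down it reaches from about 0.25 to 0.775 m from the base axis. Payload 4 kg.
Tool frame: the origin (TCP) lies between the finger pads; the fingertips stand 17 mm ahead of it and the grasp point (between the pads) lies 2 mm behind it; z points along the fingers, x is the direction in which the jaws open and shut, and the axes are right-handed (so a half turn about z gives the same grasp; the last joint's range is limited). The gripper opens to 85 mm and grips with 20 to 120 N. Pads are 22 mm wide; open, the fingers measure 114 mm over their backs; the gripper's body (76 mm by 85 mm) begins 54 mm behind the grasp point. The pads swing forward as they close: fully open they stand 13 mm farther back than shut.
Start: joints at [1.221, 0.087, 1.371, -0, 1.684, -0.103], TCP at [0.134, 0.533, 0.211] pointing down, gripper open.
Joint ranges: [-3.1, 3.1], [-0.76, 2.03], [0.27, 2.55], [-1.08, 4.22], [0.17, 2.65], [-2.57, 2.57]. Speed limits (rad/s): [2.79, 2.79, 3.14, 3.14, 3.14, 3.14].

INTERFACE

Orientations are given as a unit quaternion [w, x, y, z].
In Python, from workcell import monitor, imaging, sign_off gives the robot as it stands. The module is installed in compiled form; this text tells all that it offers.
- The arm moves only by the tool step_arm, never from a script. Its argument "plan" is one flat list of numbers, 7 for each row, row after row: the opening, from 0 (shut) to 1 (fully open), then the shift along the tool's x, y, z in cm, then the turn, a rotation vector about the tool's x, y, z in degrees. A call has 1 to 8 rows; each row is the pose to reach, as a shift and turn from the pose measured when the call began, along the tool's axes at that moment; what a row does not reach only later rows make up. A row lasts 1/10 s, in which the tool goes at most 50 mm and 8.59 degrees, less where a joint would pass 70% of its speed; a pose out of reach is approached as far as the arm can. A call with a gripper value outside its range is refused whole. The fingers move at their own pace and stop on an object; "force" is the grip in N (left out, the last holds). Time passes only in rows, so rows that repeat a pose let the fingers close. It gives the time, the measured TCP pose, the force and the opening at its end, in the units of the state.
- monitor.observe(): the state, without advancing time (a new reading comes with each control period).
- imaging.get_image(name): name is "scene" or "top" or "wrist"; returns a dict with "pixels" (384x512x3 uint8, blue, green, red), "depth" (384x512 float32, m along the optical axis (not along the pixel's ray), 0 where there is no reading), "fx", "fy", "cx", "cy" (pixels), "R" (3x3) and "t" (3): a world point X has camera coordinates R X + t; the wrist camera has in their place "mount" (4x4, takes a point from camera to tool coordinates, whose origin is the TCP and whose axes are the tool frame's). Camera axes: x right, y down, z forward; pixel columns grow to the right and rows downward; lengths in m; the calibration is good to about 2 mm. The wrist camera is an equidistant fisheye: a pixel r from the principal point sees the ray r / f radians off the axis. A picture is of the moment at which its call begins: read the wrist's pose just before it.
- sign_off(): hands the job in, once; it reports no verdict.
The state is a dict: "time_s": time; "qpos": joint angles; "dq": joint speeds; "tau": joint torques, N m; "position": TCP position; "eef_rot": TCP orientation; "force": force on the tool from outside, world axes, zero at the start; "moment": the same for the moment, N m; "gripper_width": finger opening in m.
Only numpy, scipy, OpenCV 4.12 (cv2) and the standard library are available. Lean on these libraries where they do the work, as an engineer would, in place of code of your own. Each camera call takes 0.05 s, during which the arm holds its last target.

TASK

The parts feeder has been refilled for the next jar but is still switched on at its green fast key: press the red stop key so that it stays down and the green key pops up. Then take the orange funnel from the filled jar, set it upright and fully home in the empty jar's neck and let go, and slide that jar along the bench, not lifting or tipping it, under the spout until it rests against both faces of the yellow V-shaped locator. Only then press the blue slow key so that it alone stays down; leave the filled jar standing where it is, and the red bin, lid and scoop in their places.

Things in the scene. Friction and masses are not known exactly. Their poses are not given: they have to be found in the camera images.
- console: grey control box of the feeder, fixed, 150 (x) x 200 (y) x 75 mm high, flat top; four keys in a row along its y axis, from +y to -y: red stop (y = +63 mm), blue slow (+21), yellow medium (-21), green fast (-63). White bars on the top before the keys (-x side) count the speed. Origin: centre of its underside
- key_stop_top (a point): centre of the top face of the red stop key, moves with it. Each key cap is 70 mm (x) by 36 mm (y), 42 mm from the next; its top is 96 mm above the bench when up, about 86 mm when latched down. Axes as the console's
- key_slow_top (a point): centre of the top face of the blue slow key, same size and travel
- key_stop (a joint): how far the red stop key is down, m: 0 up, about 0.0095 latched, 0.0125 bottom. The keys are interlocked: a key pushed straight down 11 mm, against 2 to 5 N, stays latched when let go and releases the key that was down, which springs up. A half-pressed key springs back and may leave none down; press one at a time
- key_slow (a joint): how far the blue slow key is down, m, as for the stop key; 0 at the start
- key_medium (a joint): how far the yellow medium key is down, m, as above; 0 at the start and not to be used
- key_fast (a joint): how far the green fast key is down, m, as above; latched down at the start
- feeder: vibratory parts feeder, fixed. Origin: on the bench below its spout's centre. Drive and hopper on its +y side (base from y = 130 to 400 mm, +-85 mm in x; hopper 345 mm high, beyond y = 225 mm). A trough 50 mm wide in x runs along y from y = -28 mm to the hopper, 152 to 186 mm above the bench. The yellow V-shaped jar locator, 48 mm high, is on the +x side and opens towards -x
- spout (a point): centre of the round spout's lower end, 147 mm above the bench; axes as the feeder's. A jar touching both yellow faces of the locator stands centred below it; the faces touch the jar 40 degrees to either side of the +x axis, so it can be slid in along +x or from up to about 45 degrees either side of that
- jar_empty: empty clear plastic jar, loose, about 0.14 kg. Body 92 mm diameter up to 68 mm height, shoulder, neck of 60 mm outside and 52 mm inside diameter, mouth 100 mm above the bench. Origin: centre of its underside, z up. Its body is too wide to grasp; with the funnel in, it is 133 mm high
- jar_filled: the same jar part filled with metal fittings, about 0.5 kg; the funnel stands in its neck at the start. It may stand to the left or to the right of the empty jar
- funnel: orange plastic funnel, loose, about 0.06 kg, 82 mm tall. Origin: centre of its lower end, z up. Stem 30 mm diameter at the bottom, 40 mm at 40 mm height, cone to 62 mm diameter at 57 mm, then a straight collar of 62 mm diameter up to 82 mm, to be grasped across. Home in a neck its origin is about 51 mm above the jar's underside (collar 108 to 133 mm above the bench)
- pick_bin: red picking bin with fittings, 160 x 100 x 75 mm, bystander. Origin: centre of its underside
- jar_lid: white jar lid lying flat, 68 mm diameter, 17 mm high, bystander. Origin: centre of its underside
- scoop: aluminium hand scoop with a black handle, 190 mm long, 34 mm high, bystander. Origin: under the back of its pan
Things that resemble listed ones, but are neither listed nor needed, are in the scene too. What is shaped like the jar_filled but purple is not meant. There is more than one size of the funnel; the one meant has the size given above.

How it is judged:
By the outcome, as a careful person would: the job done as asked, in the order asked, and still so for the second after the job is handed in, with the robot touching nothing.
It also fails if it takes over 61 s, if anything falls off the work surface, if the arm or the gripper's body presses on something with over 40 N, if the wrist force passes 120 N, or if a joint passes its speed limit or range.

## Working session

There is one attempt and no reset: what is moved stays moved. The work goes in short steps, Python scripts to look and compute and a tool call to move; the robot and the scene stay as the last step left them, time stands still between calls to the robot, and variables do not carry over. Pictures are saved under pics/ and viewed, and the job is handed in when it is done.

Besides the shell and the picture viewer there is one more tool, called as name(argument=value, ...) on one line, values as JSON. step_arm: Moves the arm, as the interface text tells. Its arguments: {"type":"object","properties":{"plan":{"type":"array","items":{"type":"number"}},"force":{"type":"number"}},"required":["plan"]}

```bash
mkdir -p pics; cat > h.py <<'E'
import numpy as np, cv2
from workcell import monitor, imaging, sign_off
def grab(n):
    d=imaging.get_image(n); np.savez('/tmp/%s.npz'%n,**d); return d
def load(n): return dict(np.load('/tmp/%s.npz'%n))
def pts(d):
    h,w=d['depth'].shape; v,u=np.mgrid[:h,:w]; z=d['depth']
    P=np.stack([(u-d['cx'])/d['fx']*z,(v-d['cy'])/d['fy']*z,z],-1)
    return (P-d['t'])@d['R']   # R^T (P-t)
def ray(d,u,v,z):
    r=d['R'].T@np.array([(u-d['cx'])/d['fx'],(v-d['cy'])/d['fy'],1.]); c=-d['R'].T@d['t']
    return c+r*(z-c[2])/r[2]
def proj(d,X):
    c=d['R']@np.array(X)+d['t']; return d['fx']*c[0]/c[2]+d['cx'],d['fy']*c[1]/c[2]+d['cy']
E
python3 - <<'E'
from h import *
s=monitor.observe(); print(s)
for n in ['scene','top','wrist']:
    d=grab(n); cv2.imwrite('pics/%s0.png'%n,cv2.resize(d['pixels'],(768,576)))
    print(n,{k:(np.round(v,3).tolist()) for k,v in d.items() if k not in('pixels','depth')})
E
```

```text
{'time_s': 0.0, 'qpos': array([ 1.22089272e+00,  8.79712123e-02,  1.37229504e+00,  2.25209978e-05,
        1.68363179e+00, -1.03121437e-01]), 'dq': array([ 0.00055844, -0.00033989, -0.00220805, -0.00101677,  0.00070277,
        0.00010965]), 'tau': array([-9.58741730e-04, -3.51878643e+01, -3.13268423e+01, -1.09187638e-04,
        1.10262513e-02, -1.12710941e-05]), 'position': array([0.13417003, 0.53280033, 0.20970966]), 'eef_rot': array([ 6.01717620e-04,  7.88758772e-01,  6.14701774e-01, -9.83239363e-04]), 'force': array([-0.54717347, -0.61429433, -0.41503674]), 'moment': array([-0.00352683, -0.01327911, -0.03143108]), 'gripper_width': 0.08589540943691522}
scene {'fx': 448.914, 'fy': 448.914, 'cx': 258.5, 'cy': 195.152, 'R': [[-0.457, 0.889, -0.011], [0.711, 0.358, -0.606], [-0.535, -0.285, -0.796]], 't': [0.27, -0.3, 1.49]}
top {'fx': 422.952, 'fy': 422.952, 'cx': 248.9, 'cy': 195.304, 'R': [[0.021, -1.0, 0.014], [-0.987, -0.023, -0.158], [0.159, -0.01, -0.987]], 't': [-0.045, 0.543, 1.156]}
wrist {'fx': 297.319, 'fy': 297.319, 'cx': 259.816, 'cy': 191.815, 'mount': [[1.0, -0.001, -0.0, -0.001], [0.002, 0.945, 0.326, -0.085], [-0.0, -0.326, 0.945, -0.162], [0.0, 0.0, 0.0, 1.0]]}
```

View pics/scene0.png

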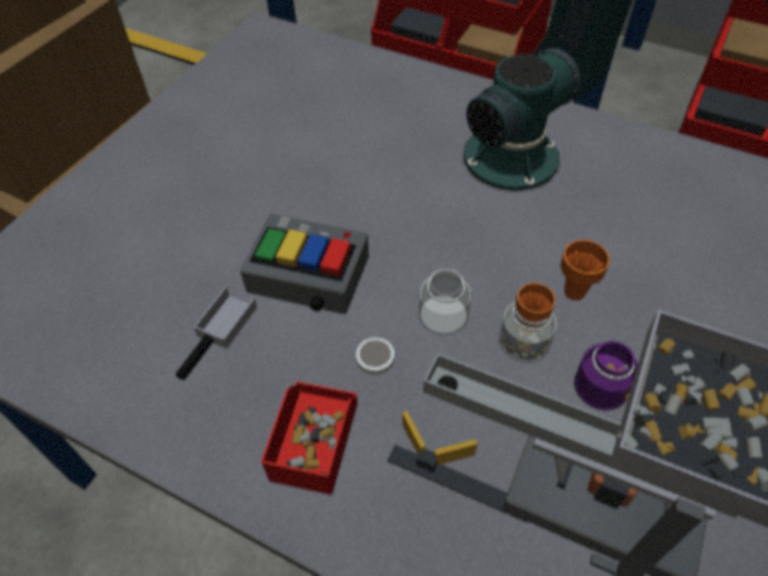

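View pics/top0.png

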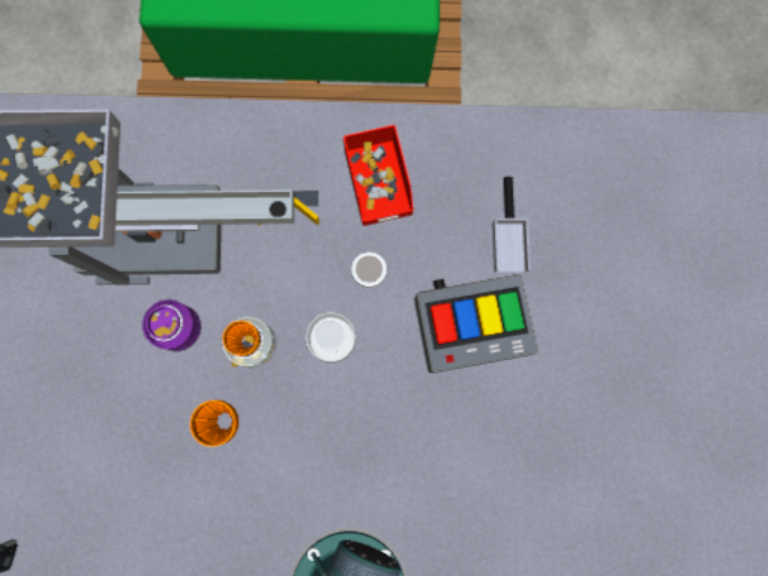

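View pics/wrist0.png

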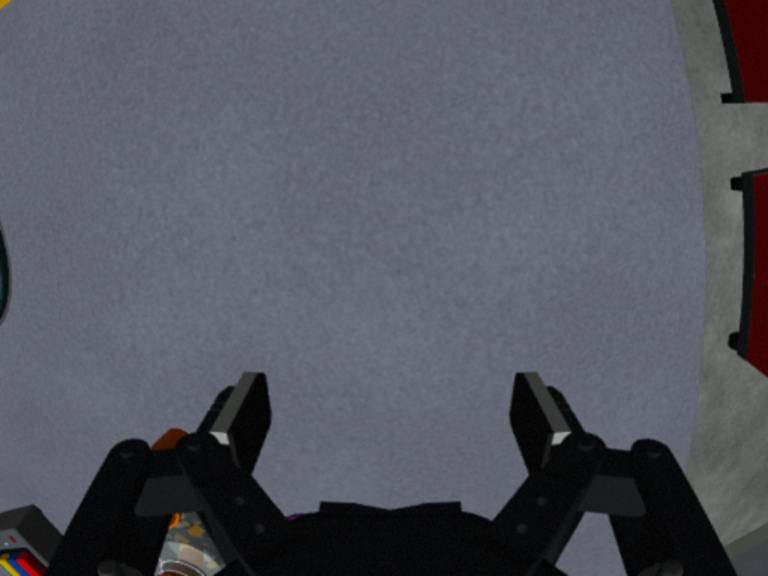

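```bash
python3 - <<'E'
from h import *
for n,(x0,y0,w,h) in {'top':(90,110,170,200),'scene':(260,140,170,190)}.items():
    d=load(n); c=d['pixels'][y0:y0+h,x0:x0+w]; cv2.imwrite('pics/%sc.png'%n,cv2.resize(c,None,fx=3,fy=3,interpolation=cv2.INTER_CUBIC))
def mask(d,lo,hi):
    return cv2.inRange(cv2.cvtColor(d['pixels'],cv2.COLOR_BGR2HSV),lo,hi)
C={'orange':((5,150,90),(16,255,255)),'red':((0,200,90),(3,255,255)),'blue':((105,150,80),(120,255,255)),'green':((50,150,50),(75,255,255)),'yellow':((22,180,110),(32,255,255)),'purple':((130,120,40),(155,255,255))}
for n in ['top','scene']:
    d=load(n); P=pts(d)
    for c,(lo,hi) in C.items():
        m=mask(d,lo,hi); k,l,st,ce=cv2.connectedComponentsWithStats(m)
        for i in range(1,k):
            if st[i,4]>25:
                p=P[l==i]; p=p[(p[:,2]>-.02)&(p[:,2]<.5)]
                if len(p): print(n,c,st[i].tolist(),ce[i].round(1),'med',np.median(p,0).round(3),'z',np.percentile(p[:,2],[5,95]).round(3))
E
```

```text
top orange [148, 215, 25, 22, 351] [159.4 224.9] med [0.452 0.209 0.101] z [0.066 0.133]
top orange [127, 267, 32, 31, 623] [141.  282.3] med [0.296 0.257 0.067] z [0.02  0.105]
top red [230, 84, 45, 66, 1313] [252.4 115.5] med [ 0.798 -0.042  0.006] z [0.001 0.075]
top red [287, 202, 18, 27, 353] [295.5 215.1] med [ 0.485 -0.16   0.096] z [0.09 0.1 ]
top blue [302, 199, 18, 27, 355] [310.8 212.2] med [ 0.494 -0.201  0.096] z [0.081 0.099]
top green [332, 194, 18, 27, 341] [340.2 207.4] med [ 0.51  -0.282  0.086] z [0.079 0.09 ]
top yellow [51, 89, 12, 9, 41] [56.6 93. ] med [0.721 0.407 0.326] z [0.322 0.333]
top yellow [243, 95, 7, 16, 46] [245.7 102.9] med [ 0.821 -0.016  0.032] z [0.026 0.035]
top yellow [60, 107, 7, 8, 32] [ 62.9 110.7] med [0.678 0.386 0.329] z [0.326 0.332]
top yellow [13, 124, 9, 4, 31] [ 16.7 125.3] med [0.643 0.484 0.328] z [0.325 0.33 ]
top yellow [16, 131, 16, 12, 53] [ 24.5 136.2] med [0.618 0.462 0.327] z [0.323 0.333]
top yellow [196, 132, 16, 17, 82] [203.4 139.7] med [0.703 0.103 0.048] z [0.024 0.053]
top yellow [60, 144, 6, 8, 29] [ 62.3 147.4] med
[... 517 characters left out ...]
6] [225.4 276.8] med [ 0.723 -0.021  0.011] z [0.001 0.016]
scene orange [202, 305, 11, 9, 29] [208.3 310.2] med [ 0.823 -0.011  0.023] z [0.001 0.029]
scene red [214, 161, 19, 19, 178] [223.1 170.1] med [ 0.489 -0.157  0.095] z [0.092 0.098]
scene red [202, 261, 23, 9, 45] [212.4 264.2] med [ 0.706 -0.068  0.004] z [-0.     0.008]
scene blue [199, 157, 19, 20, 238] [208.2 166.4] med [ 0.495 -0.2    0.095] z [0.092 0.098]
scene green [170, 153, 19, 20, 196] [179.2 162.7] med [ 0.512 -0.284  0.085] z [0.082 0.088]
scene purple [398, 228, 27, 21, 308] [408.7 236.7] med [0.447 0.34  0.054] z [0.038 0.1  ]
scene purple [384, 231, 38, 42, 620] [400.6 256.3] med [0.51  0.341 0.068] z [0.018 0.078]
```

View pics/topc.png

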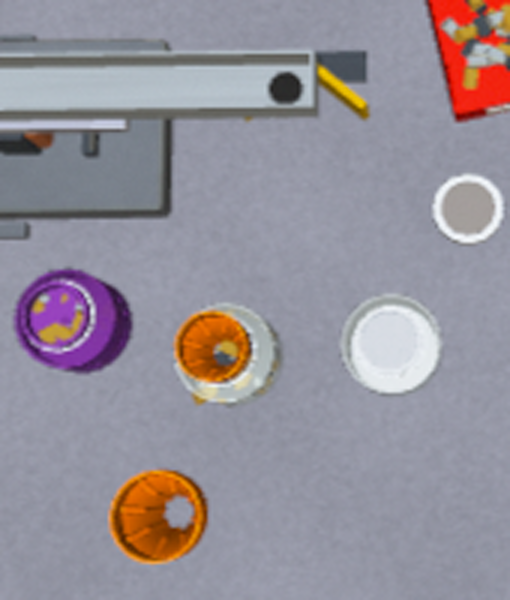

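View pics/scenec.png

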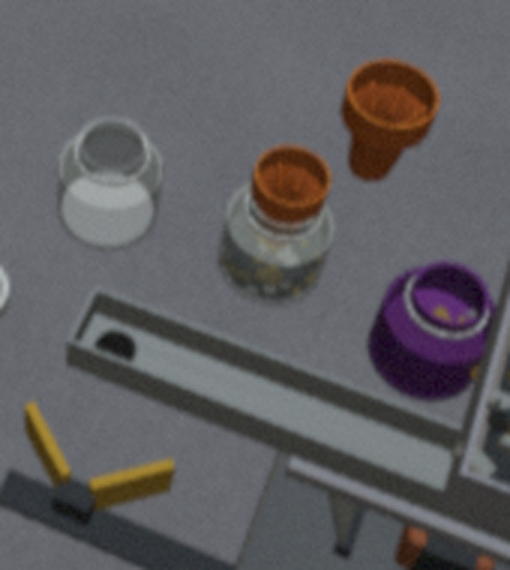

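```bash
cat >> h.py <<'E'
def circ(p):
    A=np.c_[2*p[:,:2],np.ones(len(p))]; s=np.linalg.lstsq(A,(p[:,:2]**2).sum(1),rcond=None)[0]
    return s[:2],np.sqrt(s[2]+s[0]**2+s[1]**2)
def hsvm(d,lo,hi): return cv2.inRange(cv2.cvtColor(d['pixels'],cv2.COLOR_BGR2HSV),lo,hi)
E
python3 - <<'E'
from h import *
for n in ['top','scene']:
    d=load(n);P=pts(d)
    m=hsvm(d,(5,130,60),(18,255,255)); k,l,st,ce=cv2.connectedComponentsWithStats(m)
    for i in range(1,k):
        if st[i,4]>200:
            c=cv2.findContours((l==i).astype(np.uint8),cv2.RETR_EXTERNAL,cv2.CHAIN_APPROX_NONE)[0][0]
            e=cv2.fitEllipse(c)
            p=P[l==i]; print(n,'funnel',ce[i].round(1),'ell',np.round(e[0],1),np.round(e[1],1),'zmax',np.percentile(p[:,2],[80,90,97]).round(4))
            for z in (.133,.105): 
                q=np.array([ray(d,u,v,z) for u,v in c[:,0]]); print('  z',z,circ(q), 'center ray',ray(d,*e[0],z).round(4))
            zt=np.percentile(p[:,2],97)
            t=p[(p[:,2]>zt-.004)]; print('  rim depth',len(t),circ(t))
    # generic points above table near empty jar & lid & spout
    for nm,(x,y,r) in {'empty':(.46,.06,.08),}.items():
        s=(np.hypot(P[...,0]-x,P[...,1]-y)<r)&(P[...,2]>.005)
        p=P[s]; print(n,nm,len(p),np.percentile(p[:,2],[5,50,95,99]).round(3), p.mean(0).round(3))
        for z0 in (.06,.09,.097):
            t=p[(p[:,2]>z0)&(p[:,2]<z0+.008)]; 
            if len(t)>8: print('   z',z0,len(t),circ(t))
    # yellow V
    m=hsvm(d,(20,150,90),(34,255,255))>0
    s=m&(P[...,2]>.02)&(P[...,2]<.06)&(np.hypot(P[...,0]-.70,P[...,1]-.12)<.1)
    p=P[s]; print('V',len(p)); print(p[::max(1,len(p)//25)].round(3).tolist())
    # trough
    s=(P[...,2]>.13)&(P[...,2]<.2)&(P[...,0]>.55)&(P[...,0]<.8)&(P[...,1]<.3)&(P[...,1]>0)
    p=P[s]; print('trough',len(p),np.percentile(p,[0.5,99.5],axis=0).round(3).tolist())
    top=p[p[:,2]>.178]
    r=cv2.minAreaRect(top[:,:2].astype(np.float32)); print('rect',r)
    # dark spot
    g=d['pixels'].max(-1); s2=s&(g<60); 
    k,l,st,ce=cv2.connectedComponentsWithStats(s2.astype(np.uint8))
    for i in range(1,k):
        if st[i,4]>15: print('dark',ce[i],st[i],np.median(P[l==i],0).round(4))
E
```

```text
top funnel [215.   50.9] ell [202.6  29.2] [ 77.2 243.6] zmax [-0.6049 -0.6024 -0.5992]
  z 0.133 (array([1.1466    , 0.11628132]), np.float64(0.3028844136404452)) center ray [0.9971 0.1073 0.133 ]
  z 0.105 (array([1.16686516, 0.11977874]), np.float64(0.31062618226686656)) center ray [1.0135 0.1106 0.105 ]
  rim depth 445 (array([1.07252083, 0.14106344]), np.float64(0.4330265456815855))
top funnel [159.7 225.1] ell [160.2 225.3] [22.3 24.3] zmax [0.1243 0.1324 0.1347]
  z 0.133 (array([0.44604151, 0.19574633]), np.float64(0.030019947453973878)) center ray [0.446  0.1958 0.133 ]
  z 0.105 (array([0.4484003 , 0.20127489]), np.float64(0.03078726157414651)) center ray [0.4483 0.2013 0.105 ]
  rim depth 56 (array([0.40420568, 0.09975257]), np.float64(0.1093660930506138))
top funnel [141.3 282. ] ell [142.2 281.8] [29.7 32.1] zmax [0.0966 0.1046 0.1074]
  z 0.133 (array([0.30206712, 0.23352494]), np.float64(0.03860567175722711)) center ray [0.3019 0.2336 0.133 ]
  z 0.105 (array([0.30074591, 0.24001913]), np.float64(0.03959243820988117)) center ray [0.3005 0.2401 0.105 ]
  rim depth 98 (a
[... 2751 characters left out ...]
 0.197, 0.046], [0.707, 0.17, 0.047], [0.7, 0.184, 0.047], [0.715, 0.163, 0.049], [0.706, 0.177, 0.047], [0.719, 0.158, 0.047], [0.712, 0.172, 0.048], [0.721, 0.156, 0.044], [0.713, 0.17, 0.043], [0.721, 0.164, 0.047]]
trough 2748 [[0.641, 0.112, 0.139], [0.697, 0.299, 0.187]]
rect ((0.6677884459495544, 0.20545417070388794), (0.05394512414932251, 0.1901872158050537), 2.511240005493164)
dark [293.43478261 241.30434783] [290 239   7   6  23] [0.6485 0.1168 0.1713]
dark [337.93457944 258.08722741] [298 241  79  34 321] [0.6449 0.2199 0.1711]
dark [298.61111111 254.40277778] [292 251  13   9  72] [0.6656 0.1379 0.1556]
dark [326.31553398 275.24514563] [283 256  86  38 412] [0.6922 0.2119 0.1695]
```

```bash
cat >> h.py <<'E'
from scipy.spatial.transform import Rotation as Ro
def pose():
    s=monitor.observe(); q=s['eef_rot']; return s,np.array(s['position']),Ro.from_quat([q[1],q[2],q[3],q[0]])
def down(phi,tilt=0,az=0):
    """tool x at angle phi deg; then lean: tool z from straight down towards horizontal dir az by tilt deg"""
    c,s=np.cos(np.radians(phi)),np.sin(np.radians(phi))
    R=Ro.from_matrix(np.array([[c,s,0],[s,-c,0],[0,0,-1.]]))
    a=np.radians(az); k=np.cross([0,0,-1],[np.cos(a),np.sin(a),0])
    return Ro.from_rotvec(np.radians(tilt)*k)*R
def go(xyz,Rt=None):
    s,p,R=pose(); Rt=Rt or R
    print('t',round(s['time_s'],2),'p',p.round(4),'F',s['force'].round(2),'M',s['moment'].round(2),'w',round(s['gripper_width'],4),'z-axis',R.as_matrix()[:,2].round(3),'x-axis',R.as_matrix()[:,0].round(3))
    print('shift cm',(R.inv().apply(np.array(xyz)-p)*100).round(2),'turn deg',np.degrees((R.inv()*Rt).as_rotvec()).round(2))
E
python3 -c "
from h import *
go([.487,-.1585,.17],down(11.6))"
```

```text
t 0.15 p [0.1342 0.5329 0.21  ] F [0.12 0.47 0.45] M [0.01 0.03 0.  ] w 0.0855 z-axis [-0.001 -0.002 -1.   ] x-axis [ 0.244  0.97  -0.002]
shift cm [-58.42  51.1    4.09] turn deg [5.000e-02 9.000e-02 6.426e+01]
```

step_arm(plan=[0,-58.4,51.1,0,0,0,64.3,0,-58.4,51.1,0,0,0,64.3,0,-58.4,51.1,0,0,0,64.3,0,-58.4,51.1,0,0,0,64.3,0,-58.4,51.1,0,0,0,64.3,0,-58.4,51.1,0,0,0,64.3,0,-58.4,51.1,0,0,0,64.3,0,-58.4,51.1,0,0,0,64.3])

```text
time_s: 0.95
position: [0.3163, 0.1752, 0.2108]
eef_rot: [0.001, 0.995, 0.099, 0.0]
force: [2.0, 1.1, 0.2]
gripper_width: -0.0001
```

```bash
python3 -c "
from h import *
go([.487,-.1585,.17],down(11.6))"
```

```text
t 0.95 p [0.3163 0.1752 0.2108] F [2.01 1.15 0.2 ] M [ 0.   -0.07  0.02] w -0.0001 z-axis [ 0.    -0.001 -1.   ] x-axis [ 0.98   0.197 -0.   ]
shift cm [10.16 36.07  4.13] turn deg [ 0.08  0.01 -0.24]
```

step_arm(plan=[0,10.2,36.1,0,0,0,0,0,10.2,36.1,0,0,0,0,0,10.2,36.1,0,0,0,0,0,10.2,36.1,0,0,0,0,0,10.2,36.1,0,0,0,0,0,10.2,36.1,0,0,0,0,0,10.2,36.1,0,0,0,0,0,10.2,36.1,4,0,0,0])

```text
time_s: 1.75
position: [0.4918, -0.1639, 0.1763]
eef_rot: [0.004, 0.995, 0.097, 0.006]
force: [0.5, -0.0, 0.8]
gripper_width: 0.0001
```

```bash
python3 -c "
from h import *
d=grab('top'); cv2.imwrite('pics/t1.png',cv2.resize(d['pixels'],(768,576)))
go([.487,-.1585,.14],down(11.6))
d=grab('wrist'); cv2.imwrite('pics/w1.png',cv2.resize(d['pixels'],(768,576)))
"
```

```text
t 1.8 p [ 0.4874 -0.164   0.1645] F [-0.97 -1.29 -5.85] M [-0.07  0.05 -0.01] w 0.0002 z-axis [-0.005 -0.002 -1.   ] x-axis [ 0.981  0.192 -0.006]
shift cm [ 0.08 -0.55  2.44] turn deg [ 0.05  0.33 -0.53]
```

View pics/w1.png

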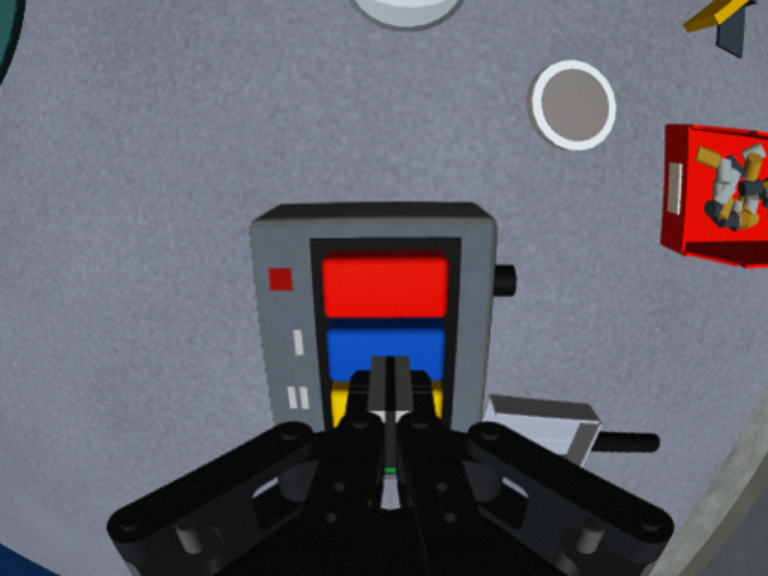

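```bash
cat >> h.py <<'E'
def wray(d,p,R,u,v,z):
    x,y=u-d['cx'],v-d['cy']; r=np.hypot(x,y); th=r/d['fx']
    k=np.array([np.sin(th)*x/r,np.sin(th)*y/r,np.cos(th)]); M=d['mount']
    o=p+R.apply(M[:3,3]); w=R.apply(M[:3,:3]@k)
    return o+w*(z-o[2])/w[2]
def wproj(d,p,R,X):
    M=d['mount']; c=M[:3,:3].T@(R.inv().apply(np.array(X)-p)-M[:3,3])
    th=np.arctan2(np.hypot(c[0],c[1]),c[2]); k=d['fx']*th/np.hypot(c[0],c[1]); return c[0]*k+d['cx'],c[1]*k+d['cy']
def wpts(d,p,R):
    v,u=np.mgrid[:384,:512]; x,y=u-d['cx'],v-d['cy']; r=np.hypot(x,y)+1e-9; th=r/d['fx']
    z=d['depth']; t=np.tan(th); P=np.stack([t*x/r*z,t*y/r*z,z],-1); M=d['mount']
    Q=P@M[:3,:3].T+M[:3,3]; return R.apply(Q.reshape(-1,3)).reshape(P.shape)+p
E
python3 - <<'E'
from h import *
s,p,R=pose(); d=grab('wrist')
print(p,s['dq'].round(3))
m=hsvm(d,(0,200,90),(3,255,255)); k,l,st,ce=cv2.connectedComponentsWithStats(m)
for i in range(1,k):
    if st[i,4]>200: print(st[i],ce[i],wray(d,p,R,*ce[i],.096).round(4), np.median(wpts(d,p,R)[l==i],0).round(4))
m=hsvm(d,(105,150,80),(120,255,255)); k,l,st,ce=cv2.connectedComponentsWithStats(m)
for i in range(1,k):
    if st[i,4]>200: print('b',st[i],ce[i],wray(d,p,R,*ce[i],.096).round(4))
go([.487,-.1585,.125],down(11.6))
# from top
t=load('top')
for c,(lo,hi) in {'r':((0,200,90),(3,255,255)),'b':((105,150,80),(120,255,255))}.items():
  for n in ('top','scene'):
    t=load(n) ; m=hsvm(t,lo,hi); k,l,st,ce=cv2.connectedComponentsWithStats(m)
    for i in range(1,k):
      if 150<st[i,4]<500: print(n,c,ray(t,*ce[i],.096).round(4),st[i,4])
E
```

```text
[ 0.48522084 -0.16070638  0.16479513] [ 0.05  -0.065 -0.016  0.032  0.086  0.025]
[ 442   87   70   94 2963] [470.96118799 128.99898751] [ 0.6625 -0.0584  0.096 ] [ 0.7314 -0.0525  0.0031]
[ 217  176   84   40 3220] [258.55310559 195.02236025] [ 0.4822 -0.1595  0.096 ] [ 0.4821 -0.1598  0.0949]
b [ 220  223   79   35 1897] [258.70374275 235.86663152] [ 0.4895 -0.1965  0.096 ]
t 1.9 p [ 0.4856 -0.1592  0.1673] F [-0.73  0.18  0.28] M [-0.    0.02  0.01] w 0.0003 z-axis [-0.008  0.002 -1.   ] x-axis [ 0.981  0.194 -0.007]
shift cm [ 0.18 -0.03  4.23] turn deg [-0.22  0.4  -0.4 ]
top r [ 0.4757 -0.1592  0.096 ] 247
scene r [ 0.4893 -0.1572  0.096 ] 178
scene b [ 0.4956 -0.1995  0.096 ] 238
```

step_arm(plan=[0,0,0,3,0,0,0,0,0,0,4.2,0.2,0.4,-0.4,0,0,0,4.5,0.2,0.4,-0.4,0,0,0,4.5,0.2,0.4,-0.4])

```text
time_s: 2.3
position: [0.4853, -0.1585, 0.1231]
eef_rot: [-0.004, 0.995, 0.102, 0.0]
force: [0.3, 0.5, 0.4]
gripper_width: 0.0
```

```bash
python3 -c "
from h import *
go([.485,-.159,.112],down(11.6))
d=grab('wrist'); cv2.imwrite('pics/w2.png',d['pixels'][150:350,150:380].repeat(3,0).repeat(3,1))
"
```

```text
t 2.3 p [ 0.4853 -0.1585  0.1231] F [0.28 0.53 0.38] M [-0.03  0.   -0.03] w 0.0 z-axis [-0.001  0.007 -1.   ] x-axis [0.979 0.202 0.001]
shift cm [-0.04  0.05  1.11] turn deg [-0.4  -0.04  0.05]
```

View pics/w2.png

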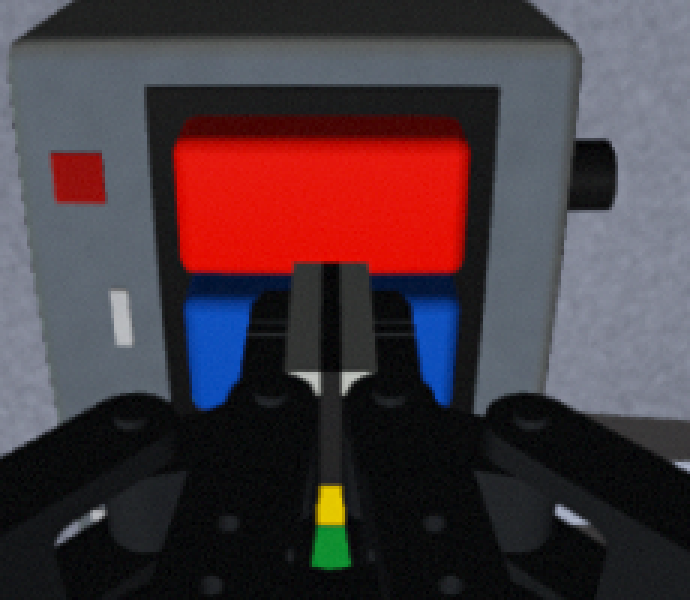

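```bash
python3 -c "
from h import *
s,p,R=pose(); d=load('wrist')
for z in (.096,.106,.112,.12): print(z,R.inv().apply(wray(d,p,R,260,238,z)-p).round(4))
D=d['depth']; P=wpts(d,p,R)
for u,v in ((252,239),(252,242),(268,242),(252,250),(252,265)): print(D[v,u],R.inv().apply(P[v,u]-p).round(4))
print(P[205,250],P[205,290])
"
```

```text
0.096 [-0.001   0.0167  0.0277]
0.106 [-0.001   0.0115  0.0178]
0.112 [-0.001   0.0083  0.0118]
0.12 [-0.001   0.0041  0.0038]
0.1529395 [-0.0051 -0.0108 -0.0255]
0.15096837 [-0.0051 -0.0103 -0.0278]
0.14987896 [ 0.0031 -0.0108 -0.0287]
0.14333668 [-0.0049 -0.0102 -0.0358]
0.13066797 [-0.0046 -0.0102 -0.0493]
[ 0.47644959 -0.15196621  0.09492983] [ 0.50319671 -0.14568115  0.09713625]
```

```bash
python3 -c "
from h import *
s,p,R=pose(); d=grab('scene')
P=pts(d)
q=(np.hypot(P[...,0]-p[0],P[...,1]-p[1])<.025)&(P[...,2]>.1)
print(np.percentile(P[q][:,2],[0,1,5,50]))
u,v=proj(d,p); print(u,v)
c=d['pixels'][60:240,120:320]; cv2.imwrite('pics/s2.png',cv2.resize(c,None,fx=3.5,fy=3,interpolation=cv2.INTER_CUBIC))
for z in (.017,0,-.0255): print(z,np.round((np.array(proj(d,p+R.apply([0,0,z])))-[120,60])*[3.5,3]))
"
```

```text
[0.14528323 0.14980165 0.15868484 0.50195773]
222.45351460080607 162.13051582739274
0.017 [360. 319.]
0 [359. 306.]
-0.0255 [356. 287.]
```

View pics/s2.png

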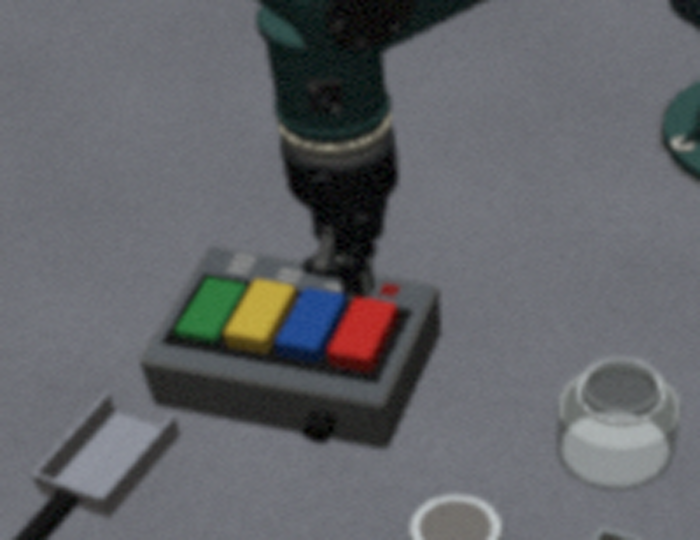

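step_arm(plan=[0,0,0,0.5,0,0,0,0,0,0,0.9,0,0,0,0,0,0,1.2,0,0,0,0,0,0,1.4,0,0,0,0,0,0,1.6,0,0,0,0,0,0,1.6,0,0,0])

```text
time_s: 3.0
position: [0.4859, -0.1588, 0.1077]
eef_rot: [-0.003, 0.995, 0.101, 0.001]
force: [-0.2, -0.2, 0.2]
gripper_width: 0.0002
```

```bash
python3 -c "
from h import *
go([.485,-.159,.08],down(11.6))
s,p,R=pose(); d=grab('wrist'); cv2.imwrite('pics/w3.png',d['pixels'][150:350,150:380].repeat(3,0).repeat(3,1))
P=wpts(d,p,R);T=R.inv().apply((P-p).reshape(-1,3)).reshape(P.shape)
for v in (236,239,242,250,265,290,320,350,380): print(v,T[v,252].round(4),T[v,230].round(4))
"
```

```text
t 3.0 p [ 0.4859 -0.1588  0.1077] F [-0.15 -0.22  0.21] M [0.03 0.02 0.02] w 0.0002 z-axis [ 0.001  0.006 -1.   ] x-axis [0.979 0.202 0.002]
shift cm [-0.09  0.02  2.77] turn deg [-0.35 -0.11  0.04]
236 [-0.0062  0.0065  0.0112] [-0.0209  0.0077  0.0134]
239 [-0.0051 -0.0108 -0.0254] [-0.0209  0.0094  0.0123]
242 [-0.0051 -0.0105 -0.028 ] [-0.0209  0.011   0.0111]
250 [-0.0049 -0.0105 -0.0363] [-0.0214  0.0182  0.0129]
265 [-0.0046 -0.0101 -0.0491] [-0.022   0.0308  0.0134]
290 [-0.0041 -0.012  -0.07  ] [-0.0127 -0.0117 -0.0697]
320 [-0.0044  0.0057 -0.0685] [-0.0106 -0.0167 -0.0921]
350 [-0.0035 -0.011  -0.1   ] [-0.0096 -0.0168 -0.1051]
380 [-0.0033 -0.0104 -0.1112] [-0.0086 -0.0189 -0.1173]
```

View pics/w3.png

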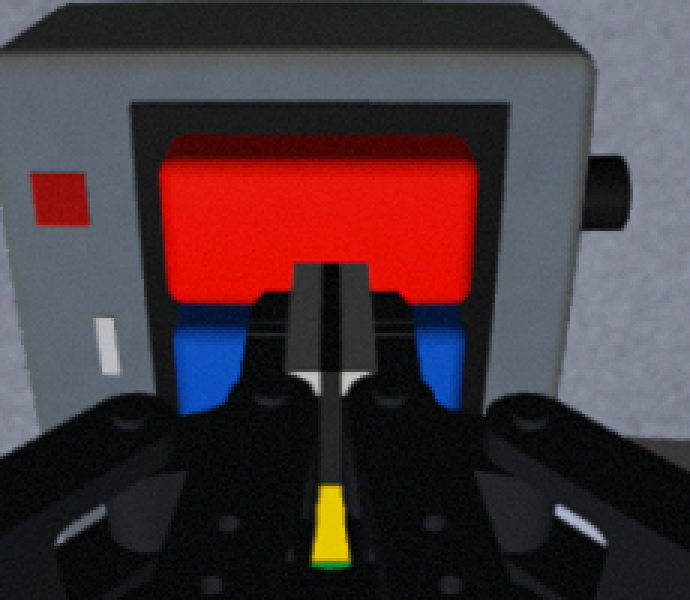

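step_arm(plan=[0,0,0,1.5,0,0,0,0,0,0,3,0,0,0,0,0,0,3.6,0,0,0,0,0,0,4,0,0,0,0,0,0,4.4,0,0,0,0,0,0,4.6,0,0,0,0,0,0,4.75,0,0,0,0,0,0,4.8,0,0,0])

```text
time_s: 3.85
position: [0.4863, -0.1588, 0.063]
eef_rot: [-0.003, 0.995, 0.101, 0.001]
force: [-6.6, 1.8, 14.1]
gripper_width: 0.0001
```

```bash
python3 -c "
from h import *
go([.485,-.159,.058],down(11.6))
s,p,R=pose(); d=grab('wrist'); cv2.imwrite('pics/w4.png',d['pixels'][150:350,150:380].repeat(3,0).repeat(3,1))
"
```

```text
t 3.85 p [ 0.4863 -0.1588  0.063 ] F [-6.63  1.83 14.1 ] M [0.34 1.06 0.01] w 0.0001 z-axis [ 0.002  0.005 -1.   ] x-axis [0.979 0.202 0.003]
shift cm [-0.14 -0.    0.5 ] turn deg [-0.28 -0.18  0.05]
```

View pics/w4.png

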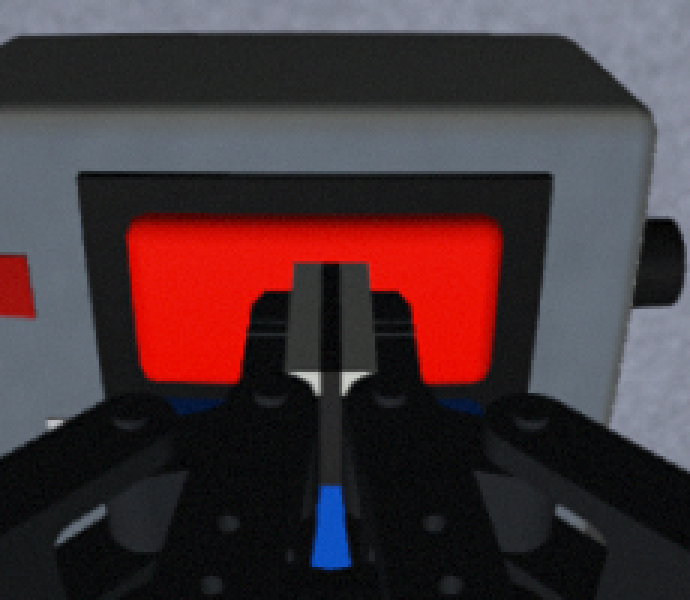

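step_arm(plan=[0,0,0,-1,0,0,0,0,0,0,-4,0,0,0,0,0,0,-7,0,0,0,0,0,0,-7,0,0,0])

```text
time_s: 4.3
position: [0.4894, -0.1606, 0.1389]
eef_rot: [0.0, 0.995, 0.101, 0.006]
force: [0.4, 0.2, 0.8]
gripper_width: -0.0002
```

```bash
python3 -c "
from h import *
go([.446,.197,.20],down(11.6))
s,p,R=pose(); d=grab('wrist'); cv2.imwrite('pics/w5.png',cv2.resize(d['pixels'],(768,576)))
P=wpts(d,p,R)
for n,(lo,hi) in {'red':((0,200,90),(3,255,255)),'blue':((105,150,80),(120,255,255)),'y':((22,180,110),(32,255,255)),'g':((50,150,50),(75,255,255))}.items():
    m=hsvm(d,lo,hi); k,l,st,ce=cv2.connectedComponentsWithStats(m)
    for i in range(1,k):
        if st[i,4]>150: print(n,st[i],np.median(P[l==i],0).round(4))
"
```

```text
t 4.3 p [ 0.4894 -0.1606  0.1389] F [0.44 0.23 0.82] M [-0.03 -0.05  0.02] w -0.0002 z-axis [ 0.012  0.001 -1.   ] x-axis [0.979 0.202 0.012]
shift cm [  3.05 -35.89  -6.14] turn deg [ 0.1  -0.7   0.05]
red [ 446   88   66  101 3066] [ 0.727  -0.0525  0.0034]
red [ 207  180   90   43 3737] [ 0.4823 -0.1598  0.085 ]
red [167 191  17  16 220] [ 0.4203 -0.1741  0.075 ]
blue [ 209  235   87   38 1535] [ 0.4732 -0.1952  0.0949]
y [486   0  25  17 175] [0.6973 0.0922 0.0472]
g [254 314  13  26 274] [ 0.513  -0.28    0.0952]
```

View pics/w5.png

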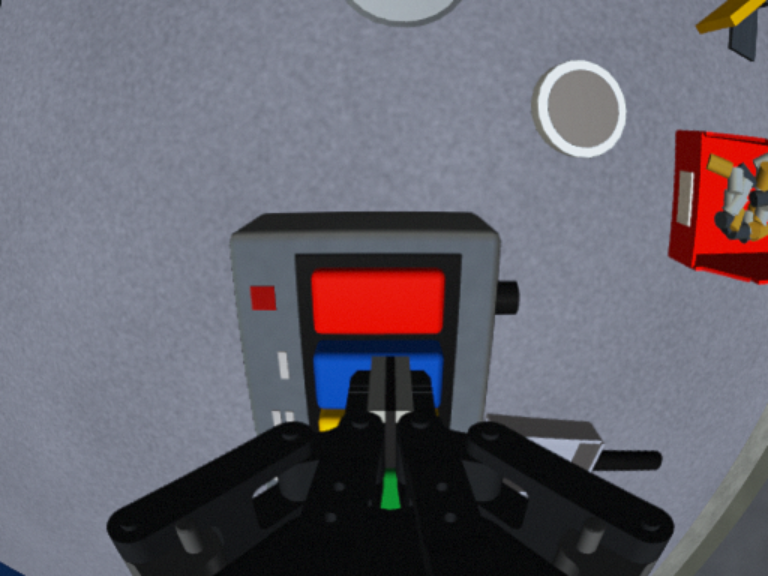

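step_arm(plan=[0.95,3,-36,-6,0,0,0,0.95,3,-36,-6,0,0,0,0.95,3,-36,-6,0,0,0,0.95,3,-36,-6,0,0,0,0.95,3,-36,-6,0,0,0,0.95,3,-36,-6,0,0,0,0.95,3,-36,-6,0,0,0,0.95,3,-36,-6,0,0,0])

```text
time_s: 5.15
position: [0.4431, 0.2026, 0.1967]
eef_rot: [-0.002, 0.995, 0.104, 0.004]
force: [0.3, -0.3, 0.4]
gripper_width: 0.0808
```

step_arm(plan=[0.95,0,0,0,0,0,0,0.95,0,0,0,0,0,0])

```text
time_s: 5.35
position: [0.4425, 0.2025, 0.1954]
eef_rot: [-0.001, 0.995, 0.105, 0.003]
force: [0.5, -0.2, 0.7]
gripper_width: 0.0811
```

```bash
cat > fun.py <<'E'
from h import *
def look(name):
    s,p,R=pose(); d=grab('wrist'); np.savez('/tmp/wp.npz',p=p,q=R.as_quat())
    cv2.imwrite('pics/%s.png'%name,cv2.resize(d['pixels'],(768,576)))
    P=wpts(d,p,R); T=R.inv().apply((P-p).reshape(-1,3)).reshape(P.shape)
    m=hsvm(d,(5,130,60),(18,255,255)); k,l,st,ce=cv2.connectedComponentsWithStats(m)
    for i in range(1,k):
        if st[i,4]>250:
            c=cv2.findContours((l==i).astype(np.uint8),cv2.RETR_EXTERNAL,cv2.CHAIN_APPROX_NONE)[0][0]
            print('orange',st[i].tolist(),'z95',np.percentile(P[l==i][:,2],[5,50,95]).round(3))
            for z in (.133,): print('  ',z,circ(np.array([wray(d,p,R,u,v,z) for u,v in c[:,0]])))
            q=P[l==i]; t=q[np.abs(q[:,2]-.131)<.004]
            if len(t)>20: print('  rimdepth',len(t),circ(t), cv2.minEnclosingCircle(t[:,:2].astype(np.float32)))
    return s,p,R,d,P,T
E
python3 - <<'E'
from fun import *
s,p,R,d,P,T=look('w6')
go([.446,.197,.12],down(11.6))
# finger tip
f=(np.abs(T[...,1])<.016)&(T[...,2]<-.015)&(T[...,2]>-.08)&(np.abs(T[...,0])<.07)
q=T[f]; print(len(q)); i=np.argsort(-q[:,2])[:200:20]; print(q[i].round(4))
E
```

```text
orange [454, 65, 40, 23, 612] z95 [0.06  0.089 0.102]
   0.133 (array([0.60558637, 0.35838153]), np.float64(0.017512386014974953))
orange [80, 77, 87, 85, 5494] z95 [0.019 0.074 0.104]
   0.133 (array([0.31652965, 0.24681187]), np.float64(0.03697027633040221))
orange [224, 165, 75, 76, 4191] z95 [0.065 0.106 0.132]
   0.133 (array([0.44384794, 0.19811412]), np.float64(0.03138640887195759))
  rimdepth 851 (array([0.44421992, 0.195935  ]), np.float64(0.029475699081033334)) ((0.4443714916706085, 0.1953812837600708), 0.03129013627767563)
t 5.4 p [0.4427 0.2018 0.1955] F [-0.6   0.14 -0.26] M [-0.    0.04 -0.01] w 0.0813 z-axis [ 0.006  0.003 -1.   ] x-axis [0.978 0.207 0.006]
shift cm [0.18 0.55 7.55] turn deg [-0.1  -0.36  0.32]
5143
[[ 0.0396  0.0024 -0.0306]
 [ 0.0392 -0.0039 -0.0317]
 [ 0.0393 -0.0013 -0.0324]
 [-0.0417  0.0026 -0.033 ]
 [ 0.0397 -0.0092 -0.0336]
 [-0.0416 -0.0048 -0.034 ]
 [ 0.0396 -0.008  -0.0345]
 [-0.042  -0.009  -0.0349]
 [ 0.0397 -0.0018 -0.0353]
 [-0.0442 -0.011  -0.0356]]
```

View pics/w6.png

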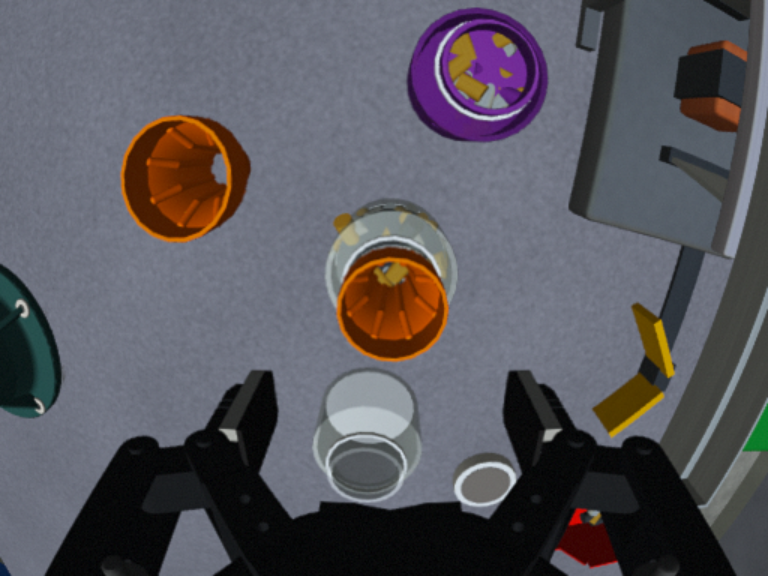

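step_arm(plan=[0.95,0.1,0.6,2,0,-0.3,0,0.95,0.1,0.6,5,0,-0.3,0,0.95,0.1,0.6,8,0,-0.3,0,0.95,0.1,0.6,9,0,-0.3,0,0.95,0.1,0.6,9,0,-0.3,0])

```text
time_s: 5.9
position: [0.4442, 0.1947, 0.1033]
eef_rot: [-0.0, 0.995, 0.103, -0.002]
force: [-0.3, 0.1, 1.1]
gripper_width: 0.081
```

```bash
python3 - <<'E'
from fun import *
s,p,R,d,P,T=look('w7')
go([.445,.196,.083],down(11.6))
E
```

```text
orange [15, 62, 124, 120, 10878] z95 [0.029 0.08  0.104]
   0.133 (array([0.32862332, 0.24894261]), np.float64(0.03626214962501549))
orange [205, 189, 116, 115, 10129] z95 [0.068 0.11  0.132]
   0.133 (array([0.44352287, 0.19950153]), np.float64(0.03193342251588288))
  rimdepth 2177 (array([0.44429628, 0.19605002]), np.float64(0.02936777723243281)) ((0.44393783807754517, 0.19530193507671356), 0.031458888202905655)
t 5.95 p [0.4454 0.1954 0.1052] F [0.1  0.4  0.43] M [-0.01 -0.01 -0.04] w 0.0813 z-axis [-0.     0.001 -1.   ] x-axis [ 0.979  0.205 -0.   ]
shift cm [-0.03 -0.06  2.22] turn deg [-0.09  0.    0.23]
```

View pics/w7.png

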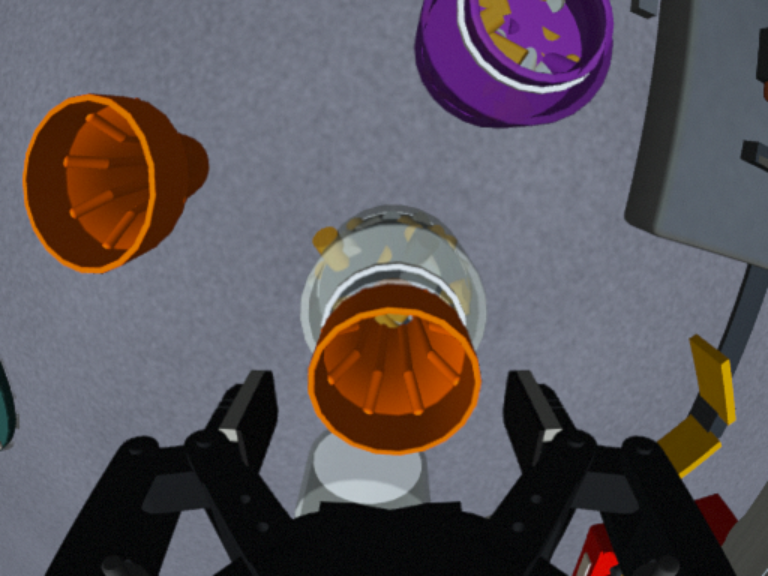

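step_arm(plan=[0.95,0,0,1.2,0,0,0,0.95,0,0,2.2,0,0,0,0.95,0,0,2.2,0,0,0,0.5,0,0,2.2,0,0,0,0.5,0,0,2.2,0,0,0,0.5,0,0,2.2,0,0,0,0.5,0,0,2.2,0,0,0,0.5,0,0,2.2,0,0,0], force=25)

```text
time_s: 6.75
position: [0.4457, 0.1955, 0.0837]
eef_rot: [-0.001, 0.995, 0.103, 0.0]
force: [-0.2, -0.5, 1.2]
gripper_width: 0.0616
```

```bash
python3 - <<'E'
from fun import *
s,p,R,d,P,T=look('w8')
go([.445,.196,.19],down(11.6))
E
```

```text
orange [0, 62, 128, 131, 12430] z95 [0.032 0.081 0.104]
   0.133 (array([0.3341484 , 0.25021898]), np.float64(0.03528510876594809))
orange [195, 203, 131, 125, 12617] z95 [0.072 0.112 0.132]
   0.133 (array([0.44355383, 0.20031316]), np.float64(0.03222673876536485))
  rimdepth 2806 (array([0.44440092, 0.19607028]), np.float64(0.02935258575033685)) ((0.44499003887176514, 0.19464758038520813), 0.03234970197081566)
t 6.8 p [0.4457 0.1955 0.0837] F [ 0.5  -0.07  1.7 ] M [ 0.02  0.06 -0.01] w 0.0611 z-axis [ 0.     0.002 -1.   ] x-axis [0.979 0.205 0.001]
shift cm [ -0.05  -0.08 -10.63] turn deg [-0.09 -0.04  0.23]
```

View pics/w8.png

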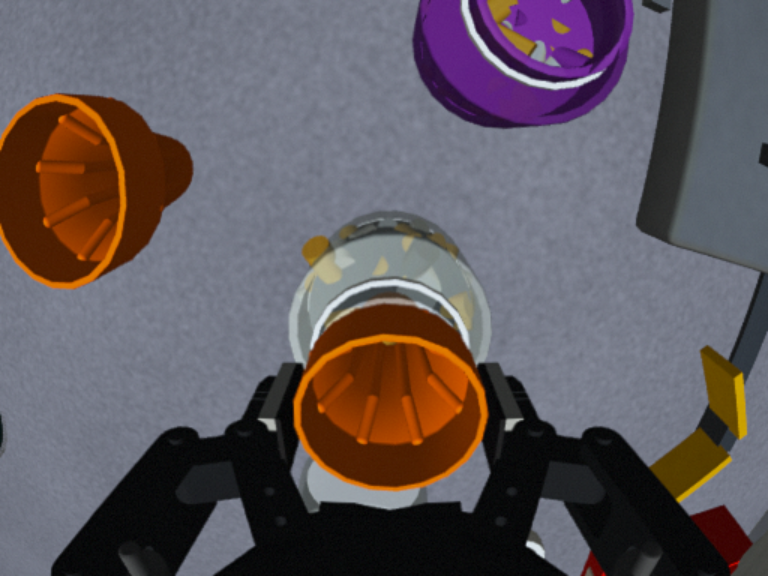

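step_arm(plan=[0.5,0,0,-1,0,0,0,0.5,0,0,-2.5,0,0,0,0.5,0,0,-4.5,0,0,0,0.5,0,0,-6.5,0,0,0,0.5,0,0,-8,0,0,0,0.5,0,0,-8,0,0,0], force=30)

```text
time_s: 7.4
position: [0.4474, 0.196, 0.167]
eef_rot: [-0.001, 0.995, 0.103, 0.003]
force: [0.5, 0.2, -0.9]
gripper_width: 0.0617
```

```bash
python3 - <<'E'
from fun import *
s,p,R,d,P,T=look('w9')
go([.459,.08,.165],down(11.6))
print(np.median(T[int(1.0*345/1.5):int(470/1.5):4, 230:290:5].reshape(-1,3),0))
E
```

```text
orange [466, 55, 45, 26, 865] z95 [0.059 0.087 0.102]
   0.133 (array([0.60367011, 0.35390116]), np.float64(0.019776485092314274))
orange [60, 68, 96, 94, 6715] z95 [0.02  0.076 0.104]
   0.133 (array([0.32005593, 0.24661726]), np.float64(0.03693510647636298))
orange [195, 194, 131, 134, 12856] z95 [0.152 0.195 0.215]
   0.133 (array([0.45716776, 0.14527247]), np.float64(0.05660286744001123))
t 7.45 p [0.4465 0.1957 0.1652] F [ 0.68  0.04 -0.84] M [0.01 0.02 0.04] w 0.0612 z-axis [ 0.003  0.003 -1.   ] x-axis [0.979 0.205 0.004]
shift cm [-1.150e+00  1.158e+01 -1.000e-02] turn deg [-0.11 -0.23  0.24]
[-0.00107319  0.01738562 -0.01318477]
```

View pics/w9.png

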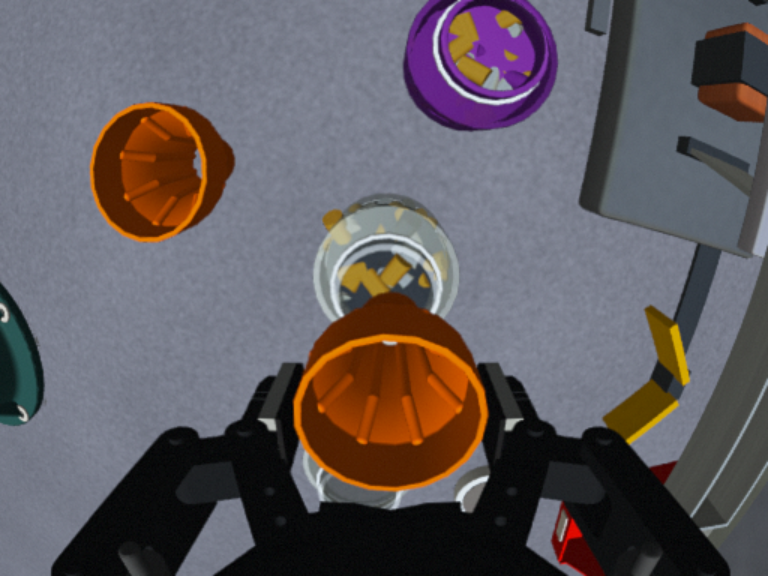

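```bash
python3 -c "
from h import *
go([.460,.045,.167],down(11.6))"
```

```text
t 7.45 p [0.4465 0.1957 0.1652] F [ 0.68  0.04 -0.84] M [0.01 0.02 0.04] w 0.0612 z-axis [ 0.003  0.003 -1.   ] x-axis [0.979 0.205 0.004]
shift cm [-1.77 15.02 -0.22] turn deg [-0.11 -0.23  0.24]
```

step_arm(plan=[0.5,-0.6,4,-0.2,0,0,0,0.5,-1,8,-0.2,0,0,0,0.5,-1.4,12,-0.2,0,-0.2,0.2,0.5,-1.8,15,-0.2,0,-0.2,0.2,0.5,-1.8,15,-0.2,0,-0.2,0.2,0.5,-1.8,15,-0.2,0,-0.2,0.2])

```text
time_s: 8.05
position: [0.4591, 0.0449, 0.1657]
eef_rot: [-0.001, 0.995, 0.101, -0.001]
force: [-0.2, -0.1, -0.8]
gripper_width: 0.0615
```

```bash
python3 - <<'E'
from fun import *
s,p,R,d,P,T=look('w10')
t=grab('top'); c=grab('scene')
x0,y0=150,140; cv2.imwrite('pics/t10.png',cv2.resize(t['pixels'][130:280,130:280],None,fx=3.5,fy=3.5,interpolation=cv2.INTER_CUBIC))
go([.460,.045,.167],down(11.6))
# jar in wrist depth
q=(np.hypot(P[...,0]-.459,P[...,1]-.0455)<.06)
for z0,z1 in ((.095,.104),(.06,.07),(.075,.09)):
    a=P[q&(P[...,2]>z0)&(P[...,2]<z1)]; 
    print(z0,len(a)); 
    if len(a)>10: print(circ(a),np.abs(np.hypot(*(a[:,:2]-circ(a)[0]).T)-circ(a)[1]).mean())
for n,dd in (('top',t),('scene',c)):
    Q=pts(dd); q=(np.hypot(Q[...,0]-.459,Q[...,1]-.0455)<.06)
    for z0,z1 in ((.095,.104),(.06,.07)):
        a=Q[q&(Q[...,2]>z0)&(Q[...,2]<z1)]
        if len(a)>10: print(n,z0,len(a),circ(a))
E
```

```text
orange [195, 195, 131, 133, 12887] z95 [0.15  0.194 0.214]
   0.133 (array([ 0.4680627 , -0.00539882]), np.float64(0.05630721852648096))
t 8.2 p [0.4593 0.0461 0.1663] F [ 0.15  0.15 -0.85] M [-0.   -0.03 -0.01] w 0.0613 z-axis [-0.001  0.002 -1.   ] x-axis [ 0.979  0.203 -0.   ]
shift cm [ 0.05  0.13 -0.07] turn deg [-0.15  0.02  0.12]
0.095 683
(array([0.45596599, 0.04439319]), np.float64(0.027639379629854875)) 0.0010100904994540855
0.06 747
(array([0.45635896, 0.04377083]), np.float64(0.04380014501464044)) 0.0009371742025201555
0.075 1214
(array([0.45620782, 0.04434613]), np.float64(0.032534100687270924)) 0.0019983208925422415
top 0.06 15 (array([0.45719116, 0.0472216 ]), np.float64(0.042973885571808174))
scene 0.095 91 (array([0.45896187, 0.0449461 ]), np.float64(0.027836209929288615))
scene 0.06 146 (array([0.45863108, 0.04495834]), np.float64(0.04367248343218213))
```

View pics/w10.png

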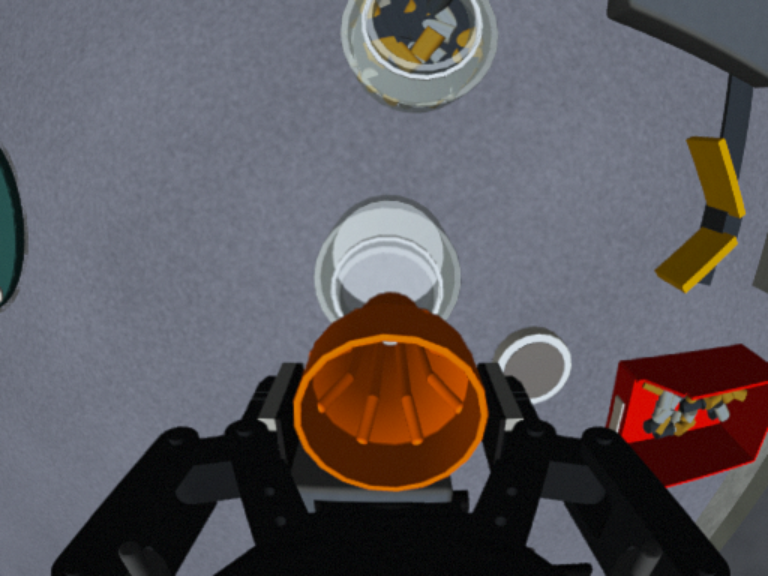

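step_arm(plan=[0.5,-0.1,0.1,1.5,-0.1,0,0,0.5,-0.1,0.1,3.5,-0.1,0,0,0.5,-0.1,0.1,5,-0.1,0,0,0.5,-0.1,0.1,6.2,-0.1,0,0,0.5,-0.1,0.1,7.2,-0.1,0,0,0.5,-0.1,0.1,7.7,-0.1,0,0,0.5,-0.1,0.1,7.9,-0.1,0,0,0.5,-0.1,0.1,7.9,-0.1,0,0])

```text
time_s: 9.0
position: [0.4587, 0.0452, 0.0875]
eef_rot: [-0.0, 0.995, 0.102, -0.0]
force: [0.2, -0.2, -0.1]
gripper_width: 0.0612
```

```bash
python3 - <<'E'
from fun import *
s,p,R,d,P,T=look('w11')
go([.4583,.0447,.0835],down(11.6))
q=(np.hypot(P[...,0]-.459,P[...,1]-.0455)<.06)
for z0,z1 in ((.095,.104),(.06,.07),(.075,.09)):
    a=P[q&(P[...,2]>z0)&(P[...,2]<z1)]; 
    if len(a)>10: print(z0,len(a),circ(a))
E
```

```text
orange [195, 203, 131, 125, 12590] z95 [0.076 0.116 0.136]
   0.133 (array([0.45709134, 0.04738275]), np.float64(0.033337813108113706))
  rimdepth 2427 (array([0.45732161, 0.0462181 ]), np.float64(0.02937620611253517)) ((0.45769670605659485, 0.04436879977583885), 0.03215170279145241)
t 9.05 p [0.4589 0.0452 0.0878] F [-0.29  0.87 -0.62] M [-0.01  0.04 -0.04] w 0.0613 z-axis [ 0.     0.001 -1.   ] x-axis [0.979 0.203 0.001]
shift cm [-0.06  0.03  0.43] turn deg [-0.04 -0.03  0.12]
0.095 2180 (array([0.45618642, 0.04883155]), np.float64(0.023513836834526253))
0.06 1580 (array([0.45369617, 0.05535178]), np.float64(0.03523286080692789))
0.075 3149 (array([0.45391884, 0.05314359]), np.float64(0.025842387088342605))
```

View pics/w11.png

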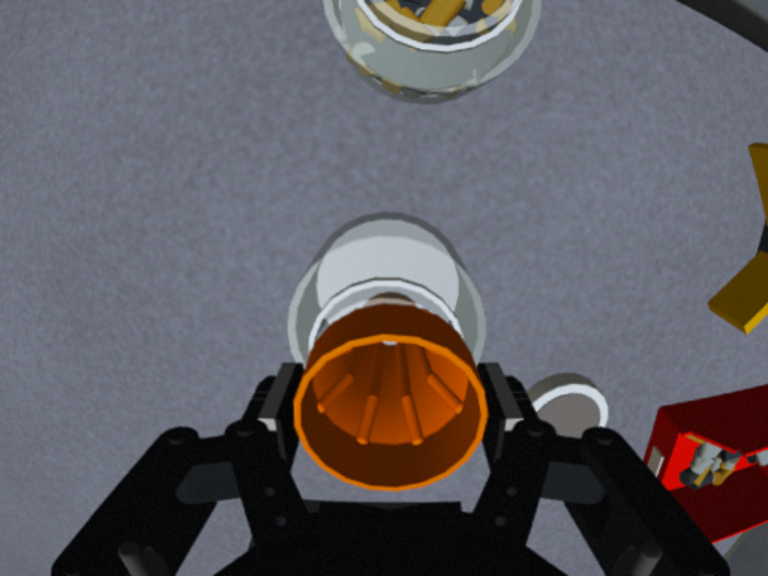

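step_arm(plan=[0.5,-0.05,0,0.2,0,0,0,0.5,-0.05,0,0.35,0,0,0,0.5,-0.05,0,0.45,0,0,0,0.5,-0.05,0,0.5,0,0,0])

```text
time_s: 9.45
position: [0.4589, 0.0448, 0.0839]
eef_rot: [-0.0, 0.995, 0.102, 0.001]
force: [-2.6, -1.0, 5.8]
gripper_width: 0.0615
```

```bash
python3 - <<'E'
from fun import *
s,p,R,d,P,T=look('w12')
go([.4583,.0447,.0835],down(11.6))
E
```

```text
orange [195, 203, 131, 125, 12598] z95 [0.073 0.113 0.132]
   0.133 (array([0.45675643, 0.04939407]), np.float64(0.032305640759870455))
  rimdepth 2867 (array([0.45754765, 0.04535743]), np.float64(0.029345471498973652)) ((0.45785772800445557, 0.04386293143033981), 0.03222252428531647)
t 9.5 p [0.4589 0.0448 0.0839] F [-2.23 -1.14  4.38] M [-0.13  0.21  0.1 ] w 0.0611 z-axis [ 0.002  0.    -1.   ] x-axis [0.979 0.203 0.002]
shift cm [-0.06 -0.    0.04] turn deg [ 0.01 -0.11  0.11]
```

View pics/w12.png

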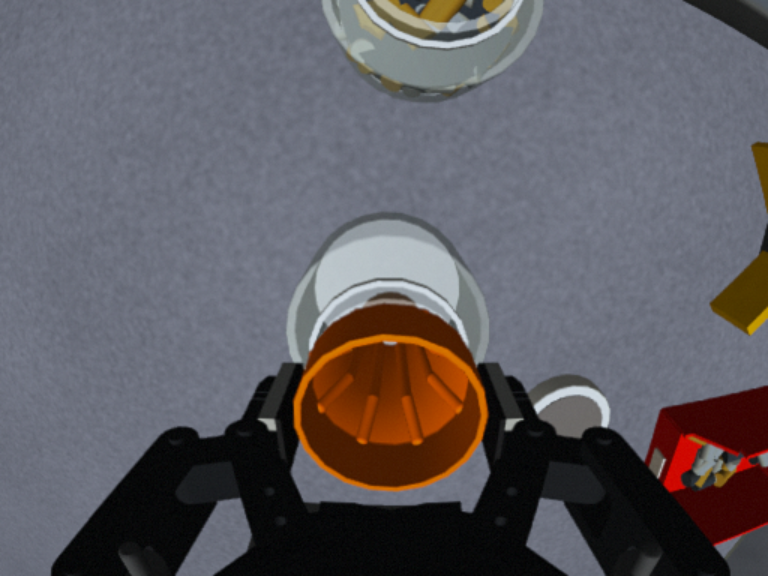

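step_arm(plan=[0.95,0,0,0,0,0,0,0.95,0,0,0,0,0,0,0.95,0,0,0,0,0,0,0.95,0,0,-0.5,0,0,0,0.95,0,0,-2,0,0,0,0.95,0,0,-4,0,0,0,0.95,0,0,-7,0,0,0,0.95,0,0,-9,0,0,0])

```text
time_s: 10.3
position: [0.4593, 0.0448, 0.1761]
eef_rot: [0.0, 0.995, 0.102, 0.002]
force: [-0.3, -0.2, -0.3]
gripper_width: 0.0809
```

```bash
python3 - <<'E'
from fun import *
s,p,R,d,P,T=look('w13')
t=grab('scene'); cv2.imwrite('pics/s13.png',cv2.resize(t['pixels'][130:290,200:400],None,fx=3.5,fy=3.5,interpolation=cv2.INTER_CUBIC))
go([.4583,.0447,.0835],down(11.6))
E
```

```text
orange [217, 162, 81, 83, 4871] z95 [0.068 0.106 0.132]
   0.133 (array([0.45580562, 0.04616089]), np.float64(0.031233841323525597))
  rimdepth 1021 (array([0.45634475, 0.04408609]), np.float64(0.029384561362758625)) ((0.45621562004089355, 0.04337451979517937), 0.03150185942649841)
t 10.4 p [0.4609 0.0448 0.1778] F [ 0.03 -0.26  0.31] M [ 0.04  0.06 -0.  ] w 0.081 z-axis [ 0.01  0.   -1.  ] x-axis [0.979 0.203 0.01 ]
shift cm [-0.35 -0.06  9.43] turn deg [ 0.11 -0.54  0.12]
```

View pics/w13.png

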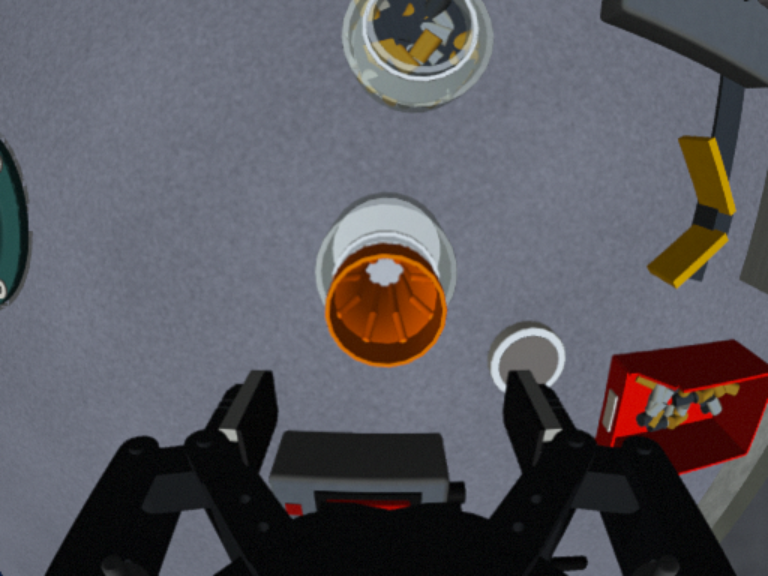

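View pics/s13.png

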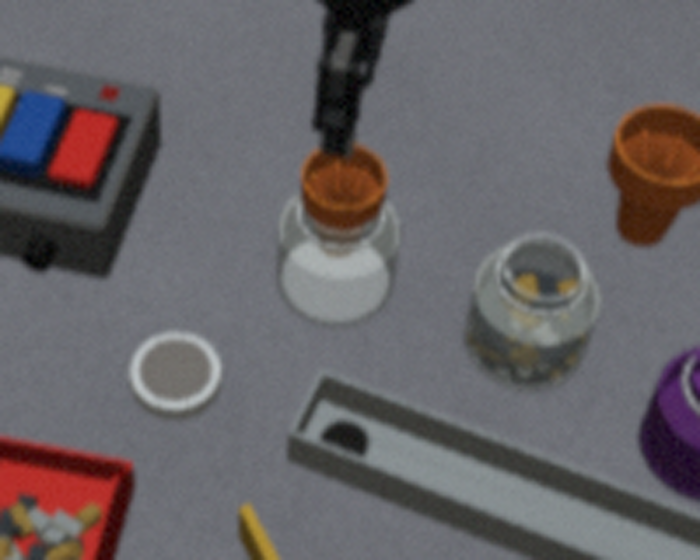

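```bash
python3 -c "
from h import *
go([.36,.00,.17],down(114,30,24))"
```

```text
t 10.4 p [0.4609 0.0448 0.1778] F [ 0.03 -0.26  0.31] M [ 0.04  0.06 -0.  ] w 0.081 z-axis [ 0.01  0.   -1.  ] x-axis [0.979 0.203 0.01 ]
shift cm [-10.8    2.33   0.68] turn deg [-20.96  26.4  -99.69]
```

step_arm(plan=[0.6,-10.8,2.3,-1,-21,26.4,-99.7,0.6,-10.8,2.3,-1,-21,26.4,-99.7,0.6,-10.8,2.3,-1,-21,26.4,-99.7,0.6,-10.8,2.3,-1,-21,26.4,-99.7,0.6,-10.8,2.3,-1,-21,26.4,-99.7,0.6,-10.8,2.3,-1,-21,26.4,-99.7,0.6,-10.8,2.3,-1,-21,26.4,-99.7,0.6,-10.8,2.3,-1,-21,26.4,-99.7])

```text
time_s: 11.2
position: [0.3592, 0.0008, 0.1854]
eef_rot: [0.1, 0.764, 0.618, 0.155]
force: [-0.0, -0.0, 0.0]
gripper_width: 0.0514
```

```bash
python3 -c "
from h import *
go([.36,.00,.12],down(114,30,24))"
```

```text
t 11.2 p [0.3592 0.0008 0.1854] F [-0.01 -0.03  0.  ] M [-0.04  0.12 -0.02] w 0.0514 z-axis [ 0.36   0.038 -0.932] x-axis [0.188 0.976 0.113]
shift cm [-0.8  -2.16  6.13] turn deg [ -7.45   9.15 -34.26]
```

step_arm(plan=[0.6,-0.4,-1,3,-7.5,9.2,-34.3,0.6,-0.4,-1,3,-7.5,9.2,-34.3,0.6,-0.8,-2.2,6,-7.5,9.2,-34.3,0.6,-0.8,-2.2,6,-7.5,9.2,-34.3,0.6,-0.8,-2.2,6,-7.5,9.2,-34.3,0.6,-0.8,-2.2,6,-7.5,9.2,-34.3])

```text
time_s: 11.8
position: [0.3615, 0.0084, 0.1211]
eef_rot: [0.14, 0.53, 0.809, 0.214]
force: [0.5, -0.2, 0.2]
gripper_width: 0.0514
```

```bash
python3 - <<'E'
from fun import *
s,p,R,d,P,T=look('w14')
go([.40,.019,.01],down(114,30,24))
f=(np.abs(T[...,1])<.016)&(T[...,2]<-.015)&(T[...,2]>-.08)&(np.abs(T[...,0])<.07)
q=T[f]; i=np.argsort(-q[:,2])[:200:20]; print(q[i].round(4))
t=grab('scene'); cv2.imwrite('pics/s14.png',cv2.resize(t['pixels'][60:290,200:420],None,fx=2.5,fy=2.5,interpolation=cv2.INTER_CUBIC))
print((np.array(proj(t,p+R.apply([0,0,-.026])))-[200,60])*2.5)
E
```

```text
orange [451, 145, 61, 108, 4620] z95 [0.012 0.079 0.103]
   0.133 (array([0.27558526, 0.12233626]), np.float64(0.049545253521176814))
orange [219, 262, 69, 55, 3222] z95 [0.104 0.121 0.131]
   0.133 (array([0.42628544, 0.03068801]), np.float64(0.0471174241478331))
  rimdepth 796 (array([0.45537825, 0.04245698]), np.float64(0.02947373146487566)) ((0.45537588000297546, 0.04275769740343094), 0.03154687583446503)
t 11.85 p [0.3617 0.0084 0.1217] F [ 0.13  1.19 -1.29] M [-0.1   0.19 -0.06] w 0.0515 z-axis [ 0.453  0.196 -0.869] x-axis [-0.4    0.917 -0.001]
shift cm [-0.54 -2.1  11.66] turn deg [-0.39  0.29 -0.35]
[[ 0.0254 -0.007  -0.0226]
 [-0.0261 -0.003  -0.0243]
 [ 0.0254 -0.0012 -0.0256]
 [-0.0255  0.0008 -0.0264]
 [ 0.0252 -0.0089 -0.0271]
 [-0.026  -0.0123 -0.0278]
 [ 0.0254 -0.0035 -0.0283]
 [-0.0259  0.0099 -0.0287]
 [-0.0258 -0.0113 -0.0291]
 [-0.0259 -0.0096 -0.0294]]
[251.74441756 208.14671036]
```

View pics/w14.png

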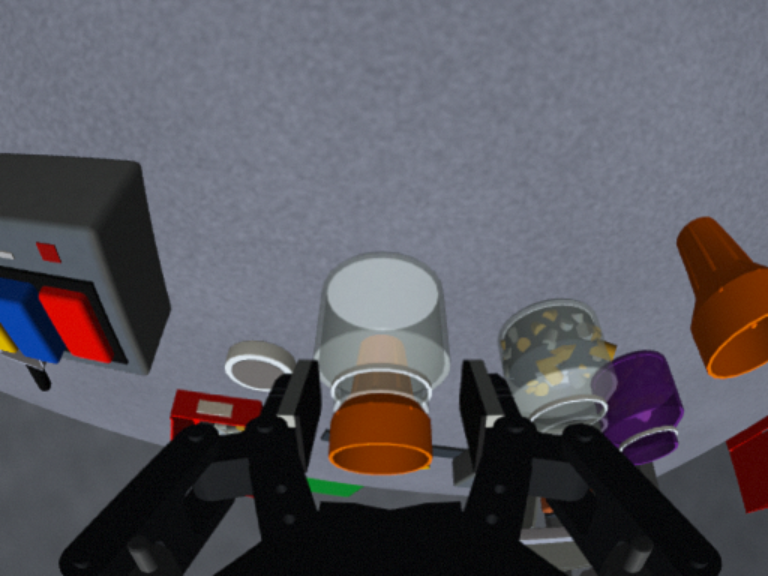

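View pics/s14.png

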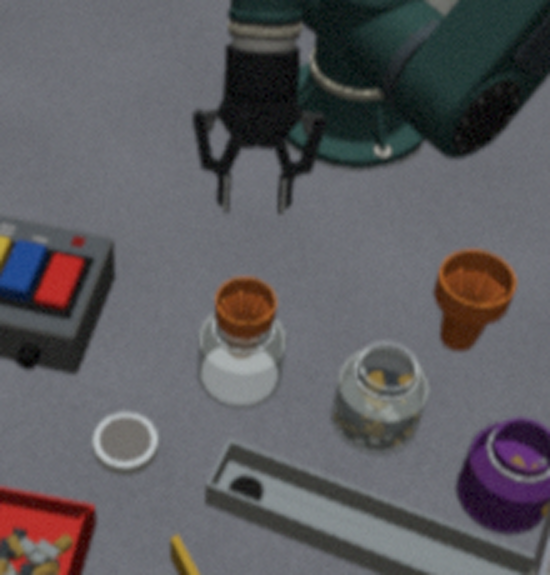

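```bash
python3 -c "
from h import *
go([.396,.0177,.010],down(114,30,24))"
```

```text
t 11.9 p [0.3619 0.0084 0.1222] F [ 0.07  1.16 -0.43] M [-0.1   0.21  0.01] w 0.0513 z-axis [ 0.454  0.196 -0.869] x-axis [-0.4    0.916 -0.002]
shift cm [-0.49 -2.51 11.48] turn deg [-0.37  0.3  -0.3 ]
```

step_arm(plan=[0.6,-0.2,-2,3,-0.4,0.3,-0.3,0.6,-0.5,-2.5,6,-0.4,0.3,-0.3,0.6,-0.5,-2.5,9,-0.4,0.3,-0.3,0.6,-0.5,-2.5,10.5,-0.4,0.3,-0.3,0.6,-0.5,-2.5,11.2,-0.4,0.3,-0.3,0.6,-0.5,-2.5,11.4,-0.4,0.3,-0.3,0.6,-0.5,-2.5,11.4,-0.4,0.3,-0.3])

```text
time_s: 12.6
position: [0.3979, 0.027, 0.0149]
eef_rot: [0.142, 0.53, 0.809, 0.211]
force: [0.9, -0.6, -0.4]
gripper_width: 0.0513
```

```bash
python3 - <<'E'
from fun import *
s,p,R,d,P,T=look('w15')
go([.396+.06*.9135,.0177+.06*.4067,.010],down(114,30,24))
t=grab('top'); cv2.imwrite('pics/t15.png',cv2.resize(t['pixels'][110:310,130:330],None,fx=3,fy=3,interpolation=cv2.INTER_CUBIC))
Q=pts(t); a=hsvm(t,(5,130,60),(18,255,255)); q=(a>0)&(Q[...,2]>.128)&(Q[...,2]<.136)
print(cv2.minEnclosingCircle(Q[q][:,:2].astype(np.float32)))
E
```

```text
t 12.65 p [0.3981 0.0268 0.0153] F [ 0.58 -0.51  0.49] M [-0.14  0.26 -0.03] w 0.0511 z-axis [ 0.455  0.191 -0.87 ] x-axis [-0.397  0.918 -0.006]
shift cm [-0.68  4.47  3.15] turn deg [-0.46  0.61 -0.33]
((0.4589950144290924, 0.045458827167749405), 0.030652416869997978)
```

View pics/w15.png

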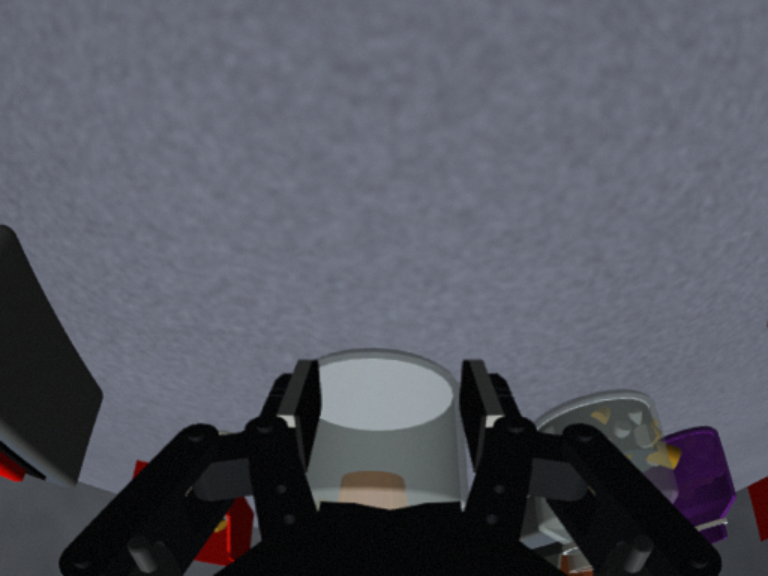

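View pics/t15.png

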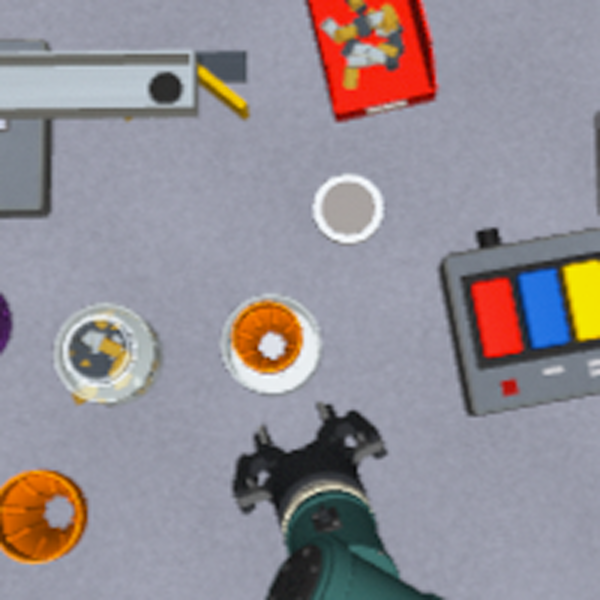

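```bash
python3 -c "
from h import *
go([.398,.0186,.010],down(114,30,24)); print(monitor.observe()['qpos'].round(3))"
```

```text
t 12.7 p [0.3982 0.0266 0.0155] F [-0.09 -0.55  0.02] M [-0.06  0.18  0.02] w 0.051 z-axis [ 0.455  0.19  -0.87 ] x-axis [-0.397  0.918 -0.007]
shift cm [-0.72 -0.57  0.31] turn deg [-0.43  0.64 -0.33]
[-0.395 -0.506  2.345  0.439  0.97  -2.566]
```

```bash
python3 -c "
from h import *
go([.403,.0335,.010],down(102,30,12))"
```

```text
t 12.7 p [0.3982 0.0266 0.0155] F [-0.09 -0.55  0.02] M [-0.06  0.18  0.02] w 0.051 z-axis [ 0.455  0.19  -0.87 ] x-axis [-0.397  0.918 -0.007]
shift cm [0.45 0.35 0.82] turn deg [-0.39 -5.32 10.09]
```

step_arm(plan=[0.6,0.2,0.1,0.3,-0.4,-5.3,10.1,0.6,0.45,0.3,0.6,-0.4,-5.3,10.1,0.6,0.45,0.35,0.8,-0.4,-5.3,10.1,0.6,0.45,0.35,0.8,-0.4,-5.3,10.1])

```text
time_s: 13.1
position: [0.4032, 0.0336, 0.0108]
eef_rot: [0.163, 0.607, 0.751, 0.202]
force: [-0.5, -0.7, 0.2]
gripper_width: 0.0511
```

```bash
python3 -c "
from h import *
go([.403+.06*.9135,.0335+.06*.4067,.010],down(102,30,12)); print(monitor.observe()['qpos'].round(3))"
```

```text
t 13.1 p [0.4032 0.0336 0.0108] F [-0.49 -0.69  0.23] M [-0.02  0.22  0.02] w 0.0511 z-axis [ 0.49   0.105 -0.865] x-axis [-0.21   0.978 -0.   ]
shift cm [1.22 5.03 3.  ] turn deg [ 0.06 -0.05  0.14]
[-0.255 -0.532  2.372  0.305  0.848 -2.188]
```

step_arm(plan=[0.6,0,0.78,0.45,0,0,0,0.6,0,1.56,0.9,0,0,0,0.6,0.14,2.15,1.24,0,0,0,0.6,0.31,2.83,1.63,0,0,0,0.6,0.52,3.68,2.12,0,0,0,0.6,0.72,4.52,2.61,0,0,0,0.6,0.93,5.37,3.1,0,0,0,0.6,1.07,5.96,3.44,0,0,0])

```text
time_s: 13.9
position: [0.469, 0.0589, 0.0109]
eef_rot: [0.163, 0.607, 0.751, 0.202]
force: [-1.7, -0.0, 1.9]
gripper_width: 0.051
```

```bash
cat > tp.py <<'E'
import sys
from fun import *
def topjar(name):
    t=grab('top'); cv2.imwrite('pics/%s.png'%name,cv2.resize(t['pixels'][60:260,130:330],None,fx=3,fy=3,interpolation=cv2.INTER_CUBIC))
    Q=pts(t); a=hsvm(t,(5,130,60),(18,255,255)); q=(a>0)&(Q[...,2]>.126)&(Q[...,2]<.138)&(Q[...,0]>.4)
    print('funnel top',q.sum(),cv2.minEnclosingCircle(Q[q][:,:2].astype(np.float32)))
    t=grab('scene'); cv2.imwrite('pics/%s_s.png'%name,cv2.resize(t['pixels'][100:300,200:400],None,fx=3,fy=3,interpolation=cv2.INTER_CUBIC))
    Q=pts(t); a=hsvm(t,(5,130,60),(18,255,255)); q=(a>0)&(Q[...,2]>.126)&(Q[...,2]<.138)&(Q[...,0]>.4)
    if q.sum()>5: print('funnel scene',q.sum(),cv2.minEnclosingCircle(Q[q][:,:2].astype(np.float32)), Q[q][:,2].max())
E
python3 -c "
from tp import *
topjar('p1'); go([.635,.1325,.010],down(102,30,12))"
```

```text
funnel top 69 ((0.5032139420509338, 0.06845898926258087), 0.03103494457900524)
funnel scene 107 ((0.5033466815948486, 0.06828185170888901), 0.03184854984283447) 0.1342089149108571
t 14.0 p [0.4689 0.059  0.011 ] F [-0.46  0.36  0.07] M [0.03 0.25 0.02] w 0.0514 z-axis [ 0.49   0.105 -0.865] x-axis [-0.211  0.977 -0.   ]
shift cm [ 3.67 15.34  8.99] turn deg [ 0.06 -0.08  0.18]
```

View pics/p1.png

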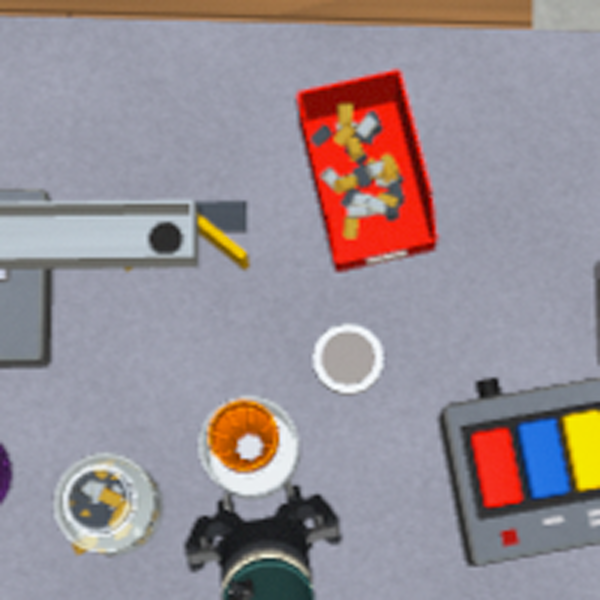

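View pics/p1_s.png

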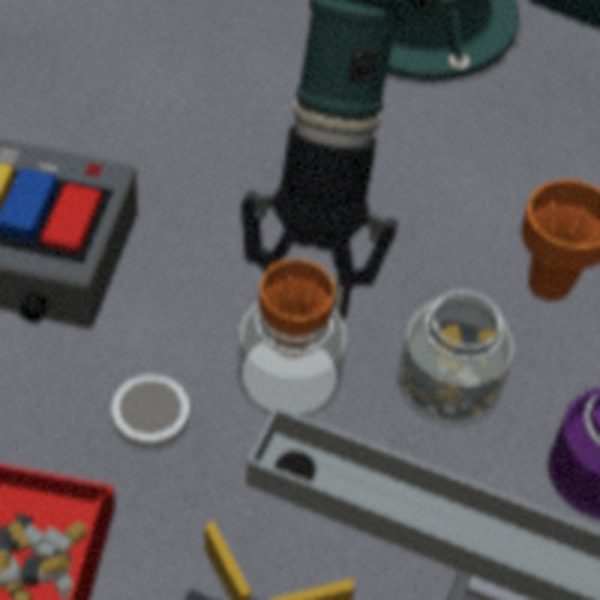

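step_arm(plan=[0.6,0.12,0.59,0.34,0,0,0,0.6,0.33,1.44,0.83,0,0,0,0.6,0.56,2.38,1.37,0,0,0,0.6,0.8,3.4,1.96,0,0,0,0.6,1.03,4.41,2.55,0,0,0,0.6,1.26,5.43,3.14,0,0,0,0.6,1.47,6.37,3.68,0,0,0,0.6,1.6,6.96,4.02,0,0,0])

```text
time_s: 14.8
position: [0.5452, 0.0922, 0.0111]
eef_rot: [0.163, 0.606, 0.752, 0.202]
force: [-1.1, -1.6, 0.4]
gripper_width: 0.0512
```

```bash
python3 -c "
from tp import *
topjar('p2'); go([.6357,.1306,.011],down(102,30,12))"
```

```text
funnel top 72 ((0.5788177847862244, 0.10169533640146255), 0.030921695753932)
funnel scene 110 ((0.5798150300979614, 0.10053378343582153), 0.03166710212826729) 0.13565779441306944
t 14.9 p [0.5453 0.0921 0.0114] F [-0.3  -0.05 -0.51] M [-0.08  0.23  0.  ] w 0.0514 z-axis [ 0.49   0.106 -0.865] x-axis [-0.212  0.977 -0.   ]
shift cm [1.85 8.33 4.88] turn deg [ 0.12 -0.09  0.21]
```

View pics/p2.png

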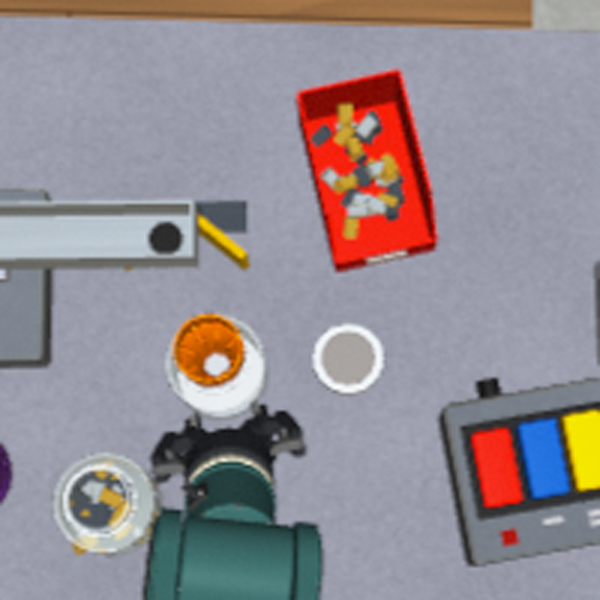

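step_arm(plan=[0.6,0.15,0.68,0.39,0,0,0,0.6,0.38,1.69,0.98,0,0,0,0.6,0.6,2.71,1.57,0,0,0,0.6,0.83,3.73,2.16,0,0,0,0.6,1.05,4.74,2.75,0,0,0,0.6,1.28,5.76,3.34,0,0,0,0.6,1.47,6.6,3.83,0,0,0,0.6,1.58,7.1,4.12,0,0,0])

```text
time_s: 15.7
position: [0.6232, 0.1254, 0.0115]
eef_rot: [0.163, 0.606, 0.752, 0.202]
force: [-0.9, -0.8, -0.7]
gripper_width: 0.0513
```

```bash
python3 -c "
from tp import *
topjar('p3'); go([.6357,.1306,.011],down(102,30,12))"
```

```text
funnel top 50 ((0.655616819858551, 0.13396337628364563), 0.02999179996550083)
funnel scene 28 ((0.68440842628479, 0.1359117180109024), 0.01550452783703804) 0.1333803723333484
t 15.8 p [0.6232 0.1253 0.0118] F [-0.34  0.65  0.7 ] M [ 0.    0.2  -0.02] w 0.0521 z-axis [ 0.491  0.106 -0.865] x-axis [-0.212  0.977 -0.001]
shift cm [0.26 1.11 0.74] turn deg [ 0.17 -0.09  0.22]
```

View pics/p3_s.png

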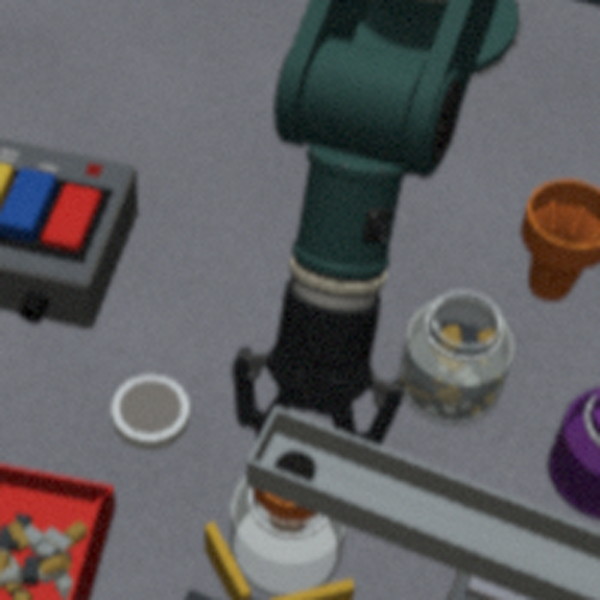

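View pics/p3.png

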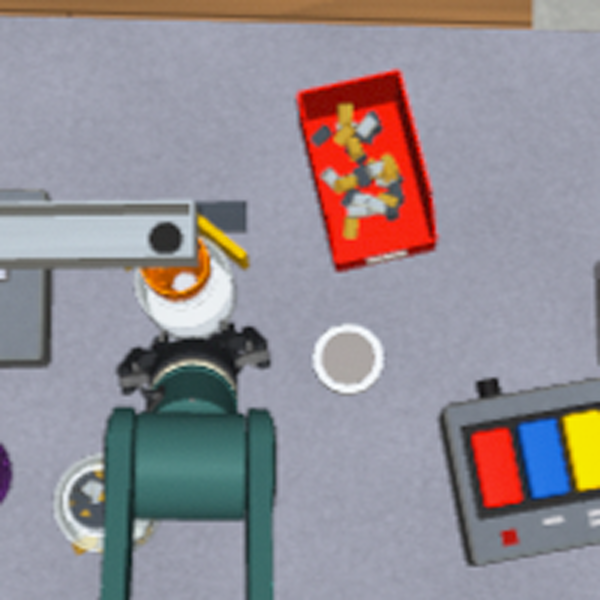

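step_arm(plan=[0.6,0.06,0.26,0.16,0,0,0,0.6,0.12,0.53,0.33,0,0,0,0.6,0.18,0.78,0.48,0,0,0,0.6,0.22,0.95,0.6,0,0,0,0.6,0.22,0.95,0.6,0,0,0])

```text
time_s: 16.3
position: [0.6339, 0.1299, 0.0115]
eef_rot: [0.164, 0.606, 0.752, 0.203]
force: [-0.3, -0.4, 0.7]
gripper_width: 0.0513
```

```bash
python3 -c "
from tp import *
topjar('p4'); go([.6377,.1310,.011],down(102,30,12))"
```

```text
funnel top 45 ((0.6646677851676941, 0.1366879791021347), 0.029377924278378487)
funnel scene 47 ((0.6861776113510132, 0.13881105184555054), 0.02494260109961033) 0.13438406770614914
t 16.4 p [0.6338 0.1298 0.0115] F [-0.28 -0.35 -0.39] M [-0.07  0.23 -0.02] w 0.051 z-axis [ 0.492  0.106 -0.864] x-axis [-0.212  0.977 -0.001]
shift cm [0.03 0.32 0.24] turn deg [ 0.19 -0.09  0.22]
```

step_arm(plan=[0.6,0,0.1,0.06,0,0,0,0.6,0,0.18,0.11,0,0,0,0.6,0,0.26,0.16,0,0,0,0.6,0,0.34,0.2,0,0,0])

```text
time_s: 16.8
position: [0.6366, 0.1305, 0.0108]
eef_rot: [0.163, 0.606, 0.752, 0.202]
force: [-7.5, -2.4, 3.0]
gripper_width: 0.0512
```

```bash
python3 -c "
from tp import *
topjar('p5'); go([.6377,.1310,.011],down(102,30,12))"
```

```text
funnel top 40 ((0.6646231412887573, 0.13609462976455688), 0.028991006314754486)
funnel scene 53 ((0.6846631169319153, 0.13942840695381165), 0.025982525199651718) 0.1343926192832586
t 16.9 p [0.6366 0.1305 0.0108] F [-6.86 -2.28  3.62] M [-0.25  0.77 -0.04] w 0.0512 z-axis [ 0.489  0.106 -0.866] x-axis [-0.212  0.977 -0.001]
shift cm [0.03 0.11 0.04] turn deg [ 0.04 -0.1   0.24]
```

View pics/p5_s.png

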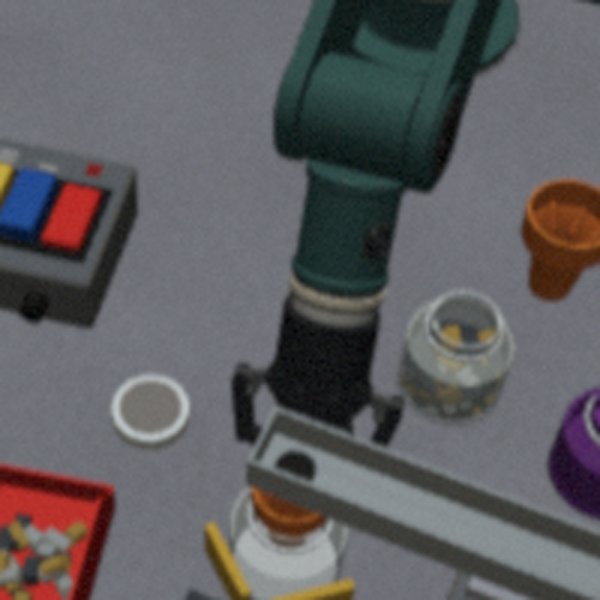

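View pics/p5.png

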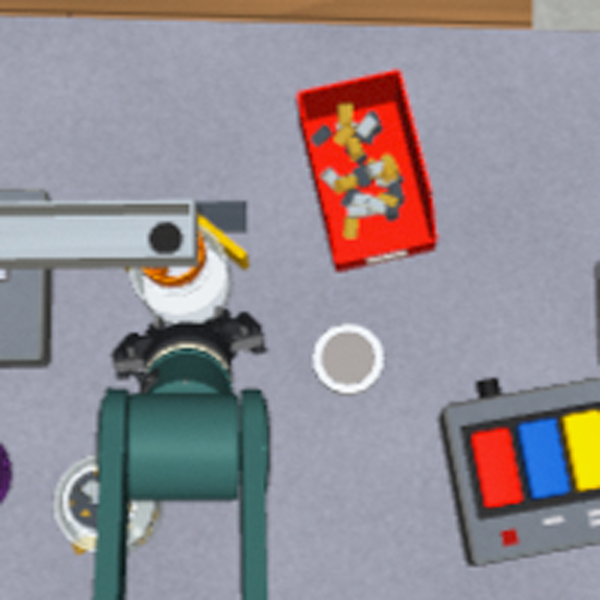

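step_arm(plan=[0.6,-0.1,0.02,0,0,0,0,0.6,-0.2,0.04,0,0,0,0,0.6,-0.25,0.05,0,0,0,0])

```text
time_s: 17.2
position: [0.6366, 0.1294, 0.0107]
eef_rot: [0.161, 0.606, 0.752, 0.202]
force: [-6.1, 4.7, 2.9]
gripper_width: 0.0515
```

```bash
python3 -c "
from tp import *
topjar('p6'); go([.6377,.1310,.011],down(102,30,12))
s,p,R,d,P,T=look('w16')"
```

```text
funnel top 35 ((0.6624642610549927, 0.1349104642868042), 0.028750572353601456)
funnel scene 51 ((0.6847144961357117, 0.1394749879837036), 0.025838138535618782) 0.1355508305442381
t 17.3 p [0.6366 0.1295 0.0107] F [-4.78  3.01  2.72] M [0.65 0.76 0.56] w 0.0512 z-axis [ 0.487  0.108 -0.866] x-axis [-0.213  0.977  0.002]
shift cm [0.12 0.13 0.05] turn deg [-0.05 -0.24  0.22]
```

View pics/w16.png

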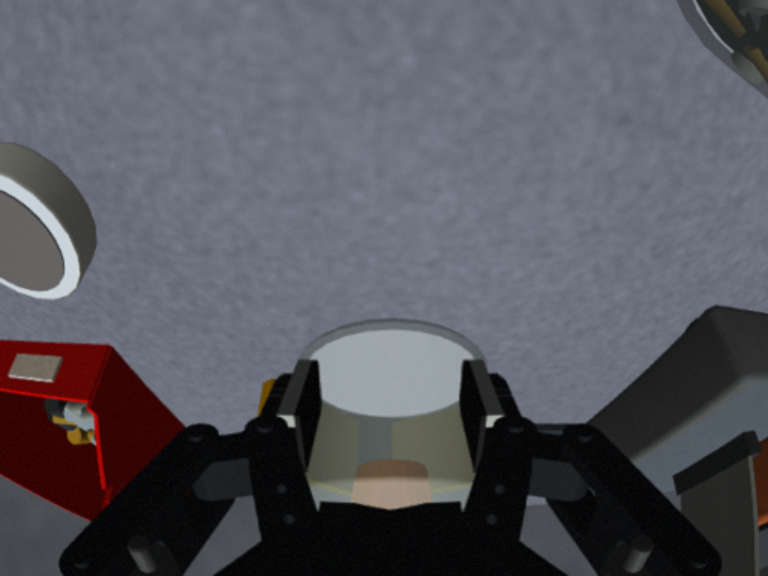

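step_arm(plan=[0.6,0.12,0,0,0,0,0,0.6,0.12,-0.2,-0.12,0,0,0,0.6,0.12,-0.6,-0.35,0,0,0,0.6,0.12,-1.4,-0.8,0,0,0,0.6,0.12,-2.6,-1.5,0,0,0,0.6,0.12,-3.5,-2,0,0,0])

```text
time_s: 17.95
position: [0.5958, 0.1218, 0.0104]
eef_rot: [0.161, 0.606, 0.752, 0.202]
force: [-0.9, 0.3, -0.0]
gripper_width: 0.0514
```

```bash
python3 - <<'E'
from tp import *
topjar('p7'); go([.4935,-.200,.15],down(11.6))
s,p,R,d,P,T=look('w17')
E
```

```text
funnel top 35 ((0.6646298170089722, 0.1360950469970703), 0.028997113928198814)
funnel scene 51 ((0.6854016780853271, 0.13982796669006348), 0.02555042691528797) 0.13384577618461707
t 18.05 p [0.5953 0.1218 0.01  ] F [ 0.23 -0.43  0.22] M [-0.05  0.24 -0.01] w 0.0513 z-axis [ 0.486  0.108 -0.867] x-axis [-0.213  0.977  0.002]
shift cm [-29.24  -7.56 -20.55] turn deg [ 23.23 -23.68  88.42]
orange [474, 310, 32, 54, 954] z95 [0.059 0.085 0.1  ]
   0.133 (array([-0.19219445, -0.27681276]), np.float64(0.5215985437109749))
```

View pics/w17.png

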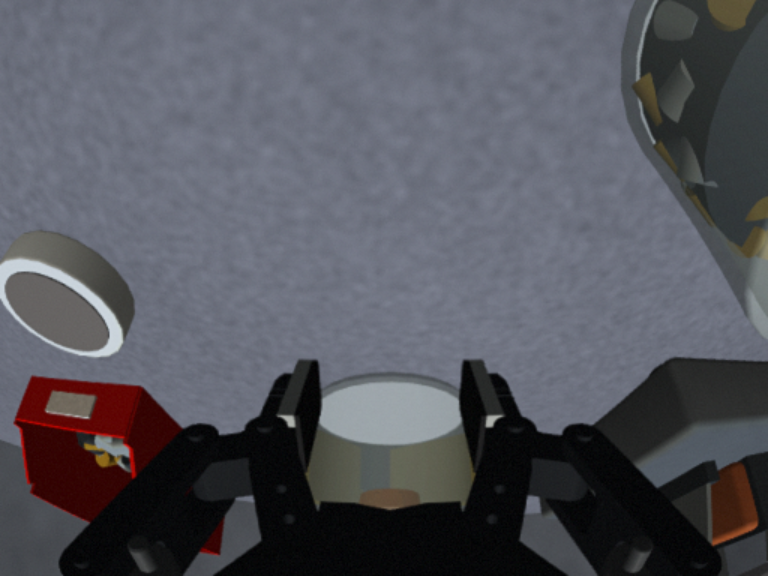

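View pics/p7_s.png

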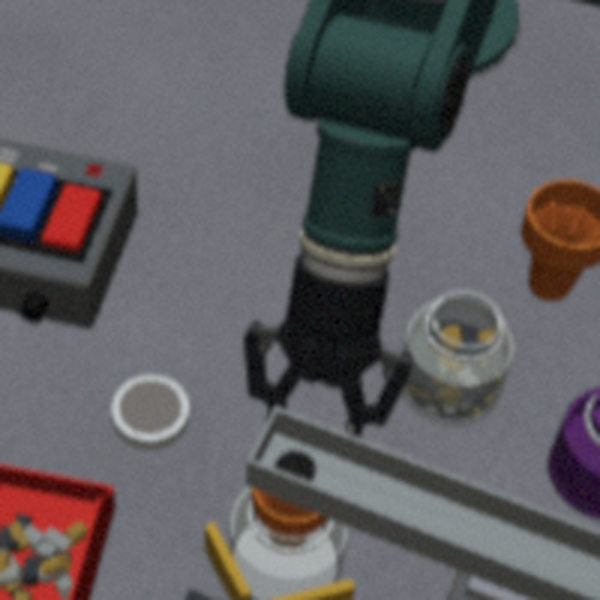

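step_arm(plan=[0,-2.2,-0.2,-4,0,0,0,0,-4.5,-0.5,-8,0,0,0,0,-6.8,-0.7,-12,0,0,0,0,-29.2,-7.6,-20.6,23.2,-23.7,88.4,0,-29.2,-7.6,-20.6,23.2,-23.7,88.4,0,-29.2,-7.6,-20.6,23.2,-23.7,88.4,0,-29.2,-7.6,-20.6,23.2,-23.7,88.4,0,-29.2,-7.6,-20.6,23.2,-23.7,88.4])

```text
time_s: 18.9
position: [0.4935, -0.2017, 0.1519]
eef_rot: [0.096, 0.857, 0.493, 0.12]
force: [0.5, 0.8, -0.1]
gripper_width: 0.0004
```

```bash
python3 - <<'E'
from tp import *
go([.4935,-.200,.15],down(11.6))
topjar('p8')
E
```

```text
t 18.9 p [ 0.4935 -0.2017  0.1519] F [ 0.48  0.76 -0.13] M [ 0.02  0.1  -0.  ] w 0.0004 z-axis [ 0.3   -0.047 -0.953] x-axis [0.486 0.867 0.11 ]
shift cm [ 0.13 -0.14  0.17] turn deg [ 12.77 -12.96  47.82]
funnel top 38 ((0.6658848524093628, 0.1373727023601532), 0.02941654808819294)
funnel scene 52 ((0.6841459274291992, 0.14039269089698792), 0.026948507875204086) 0.13604647615487062
```

View pics/p8_s.png

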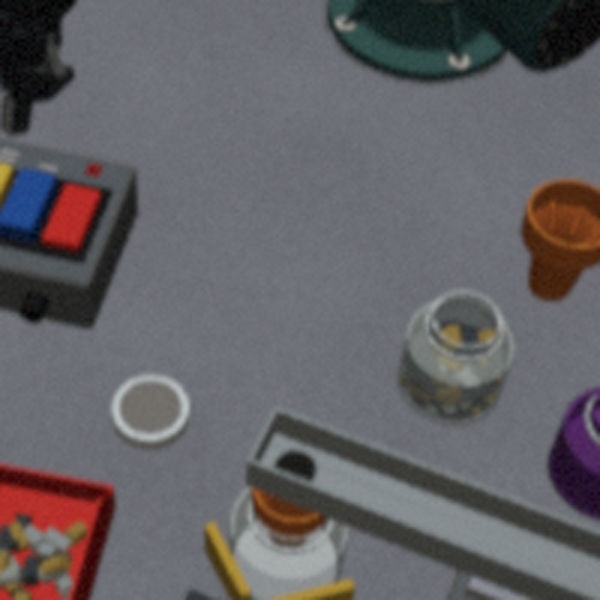

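View pics/p8.png

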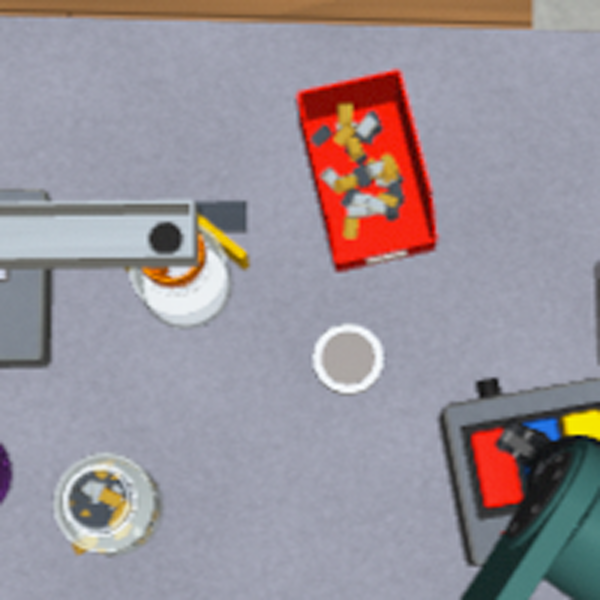

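```bash
python3 - <<'E'
from h import *
for n in ('top','scene'):
    d=load(n); Q=pts(d); hs=cv2.cvtColor(d['pixels'],cv2.COLOR_BGR2HSV)
    yel=(hs[...,0]>20)&(hs[...,0]<34)&(hs[...,1]>120)
    q=(np.hypot(Q[...,0]-.668,Q[...,1]-.139)<.06)&~yel
    for z0,z1 in ((.056,.07),(.07,.09),(.126,.137)):
        a=Q[q&(Q[...,2]>z0)&(Q[...,2]<z1)]
        if len(a)>10: 
            c,r=circ(a); print(n,z0,len(a),c.round(4),r.round(4))
            # fixed radius
            from scipy.optimize import least_squares
            for rr in ([.0455] if z0<.06 else [.031] if z0>.1 else []):
                f=least_squares(lambda x:np.hypot(a[:,0]-x[0],a[:,1]-x[1])-rr,[.668,.139],loss='soft_l1',f_scale=.002); print('  fixed',rr,f.x.round(4))
    a=Q[yel&(np.hypot(Q[...,0]-.70,Q[...,1]-.139)<.08)&(Q[...,2]>.042)&(Q[...,2]<.054)]
    for s in (a[:,1]<.135,a[:,1]>.145):
        b=a[s]
        if len(b)>10:
            v=cv2.fitLine(b[:,:2].astype(np.float32),cv2.DIST_L2,0,.01,.01).ravel(); nrm=np.array([-v[1],v[0]]); print(n,'V',len(b),v.round(4),'ang',np.degrees(np.arctan2(v[1],v[0])).round(1),'dist of (.669,.139)',abs(nrm@(np.array([.669,.139])-v[2:])).round(4))
E
```

```text
top 0.056 81 [0.665  0.1374] 0.0404
  fixed 0.0455 [0.67   0.1404]
top 0.07 297 [0.6684 0.1394] 0.0369
top 0.126 44 [0.6687 0.1401] 0.0294
  fixed 0.031 [0.6703 0.1411]
top V 54 [0.6444 0.7647 0.7029 0.1   ] ang 49.9 dist of (.669,.139) 0.0511
scene 0.056 204 [0.6801 0.1414] 0.0357
  fixed 0.0455 [0.6686 0.1387]
scene 0.07 441 [0.6737 0.1393] 0.033
scene 0.126 52 [0.6679 0.1386] 0.0309
  fixed 0.031 [0.6678 0.1386]
scene V 96 [0.6205 0.7842 0.7087 0.1056] ang 51.6 dist of (.669,.139) 0.0519
scene V 111 [ 0.6722 -0.7404  0.7056  0.175 ] ang -47.8 dist of (.669,.139) 0.0513
```

step_arm(plan=[0,0.1,-0.1,-1,12.8,-13,47.8,0,0.1,-0.1,-1,12.8,-13,47.8,0,0.1,-0.1,-1,12.8,-13,47.8,0,0.1,-0.1,-1,12.8,-13,47.8,0,0.1,-0.1,0,12.8,-13,47.8,0,0.1,-0.1,0,12.8,-13,47.8,0,0.1,-0.1,0,12.8,-13,47.8])

```text
time_s: 19.7
position: [0.4958, -0.2041, 0.1524]
eef_rot: [0.002, 0.995, 0.101, 0.001]
force: [-0.1, -0.2, 0.7]
gripper_width: 0.0001
```

```bash
python3 - <<'E'
from h import *
go([.4935,-.200,.11],down(11.6))
s,p,R=pose(); d=grab('wrist')
m=hsvm(d,(105,150,80),(120,255,255)); P=wpts(d,p,R)
q=P[m>0]; q=q[(np.abs(q[:,2]-.096)<.004)]; print(q.min(0),q.max(0),cv2.minAreaRect(q[:,:2].astype(np.float32)))
cv2.imwrite('pics/w20.png',cv2.resize(d['pixels'],(768,576)))
E
```

```text
t 19.7 p [ 0.4958 -0.2041  0.1524] F [-0.06 -0.21  0.65] M [ 0.01  0.03 -0.  ] w 0.0001 z-axis [ 0.002 -0.004 -1.   ] x-axis [0.98  0.201 0.001]
shift cm [-0.15 -0.47  4.24] turn deg [ 0.25 -0.05  0.01]
[ 0.45449708 -0.22518713  0.09201462] [ 0.52698435 -0.17959327  0.09701189] ((0.4909017086029053, -0.2025236338376999), (0.06896699219942093, 0.03462616726756096), 11.30174732208252)
```

View pics/w20.png

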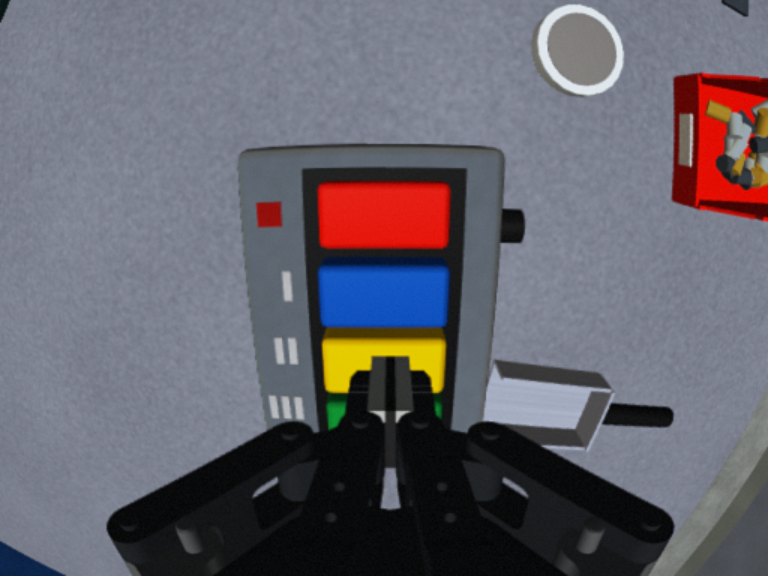

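step_arm(plan=[0,-0.2,-0.3,2,0.2,0,0,0,-0.2,-0.3,5,0.2,0,0,0,-0.2,-0.3,7,0.2,0,0,0,-0.2,-0.3,7.7,0.2,0,0,0,-0.2,-0.3,8.1,0.2,0,0,0,-0.2,-0.3,8.6,0.2,0,0,0,-0.2,-0.3,9,0.2,0,0,0,-0.2,-0.3,9.3,0.2,0,0])

```text
time_s: 20.55
position: [0.4942, -0.2024, 0.0628]
eef_rot: [0.002, 0.995, 0.102, 0.002]
force: [-5.5, 4.0, 21.2]
gripper_width: 0.0001
```

```bash
python3 - <<'E'
from h import *
go([.493,-.2015,.060],down(11.6))
d=grab('wrist'); cv2.imwrite('pics/w21.png',d['pixels'][150:350,150:380].repeat(3,0).repeat(3,1))
E
```

```text
t 20.55 p [ 0.4942 -0.2024  0.0628] F [-5.51  3.99 21.22] M [0.68 1.08 0.07] w 0.0001 z-axis [ 0.005 -0.003 -1.   ] x-axis [0.979 0.204 0.004]
shift cm [-0.11 -0.11  0.28] turn deg [ 0.21 -0.25  0.17]
```

View pics/w21.png

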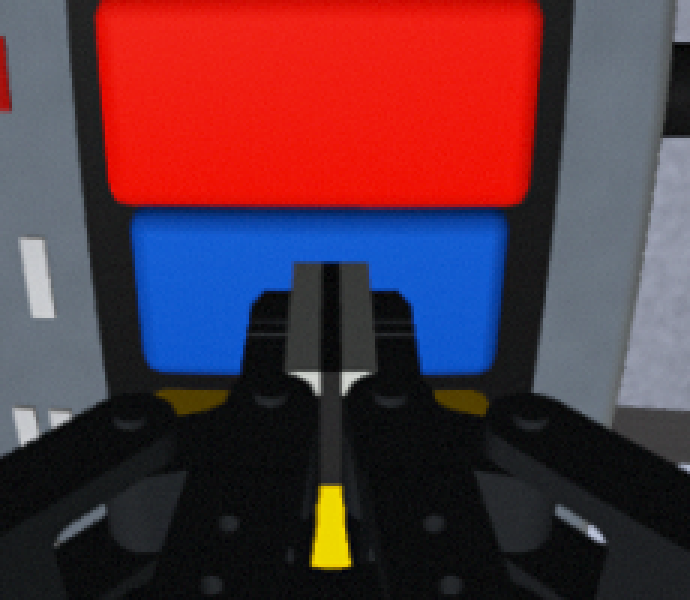

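Blue bottomed and red popped up. Lift away and check.

step_arm(plan=[0,0,0,-1,0,0,0,0,0,0,-4,0,0,0,0,0,3,-8,0,0,0,0,-3,6,-12,0,0,0,0,-5,9,-15,0,0,0,0,-5,9,-15,0,0,0,0,-5,9,-15,0,0,0])

```text
time_s: 21.3
position: [0.4633, -0.3017, 0.2149]
eef_rot: [0.003, 0.995, 0.101, 0.004]
force: [0.8, -0.1, -0.0]
gripper_width: 0.0001
```

```bash
python3 - <<'E'
from tp import *
topjar('p9')
s,p,R,d,P,T=look('w22')
print(s['time_s'],p,s['force'].round(1))
for src,(dd,PP) in {'wrist':(d,P),'scene':(load('scene'),pts(load('scene'))),'top':(load('top'),pts(load('top')))}.items():
  for n,(lo,hi) in {'red':((0,200,90),(3,255,255)),'blue':((105,150,80),(120,255,255)),'y':((22,180,110),(32,255,255)),'g':((50,150,50),(75,255,255))}.items():
    m=hsvm(dd,lo,hi)>0; m&=(np.hypot(PP[...,0]-.5,PP[...,1]+.22)<.12)&(PP[...,2]>.078)
    if m.sum()>20: print(src,n,m.sum(),np.median(PP[m],0).round(4))
E
```

```text
funnel top 35 ((0.6656600832939148, 0.1373845487833023), 0.029288865625858307)
funnel scene 56 ((0.6846836805343628, 0.14065660536289215), 0.026585344225168228) 0.13433940883745513
21.4 [ 0.4627564  -0.29940433  0.21187244] [ 0.8 -0.6 -1. ]
wrist red 2639 [ 0.481  -0.1631  0.095 ]
wrist blue 2469 [ 0.4896 -0.2034  0.0851]
wrist y 2540 [ 0.4975 -0.2437  0.0951]
wrist g 2343 [ 0.5058 -0.2843  0.0949]
scene red 152 [ 0.4881 -0.1585  0.0948]
scene blue 244 [ 0.4944 -0.2007  0.0851]
scene g 191 [ 0.5146 -0.2792  0.0945]
top red 346 [ 0.4846 -0.1591  0.0958]
top blue 335 [ 0.4926 -0.1998  0.0857]
top y 349 [ 0.5026 -0.2412  0.0961]
top g 352 [ 0.5095 -0.2821  0.0957]
```

View pics/p9_s.png

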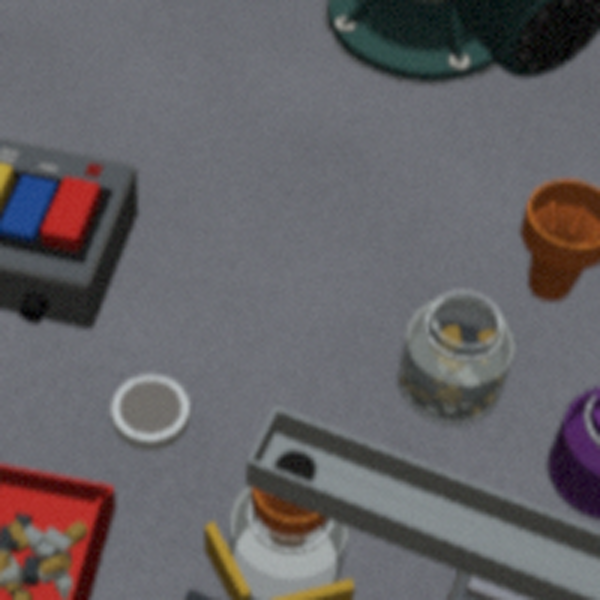

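View pics/w22.png

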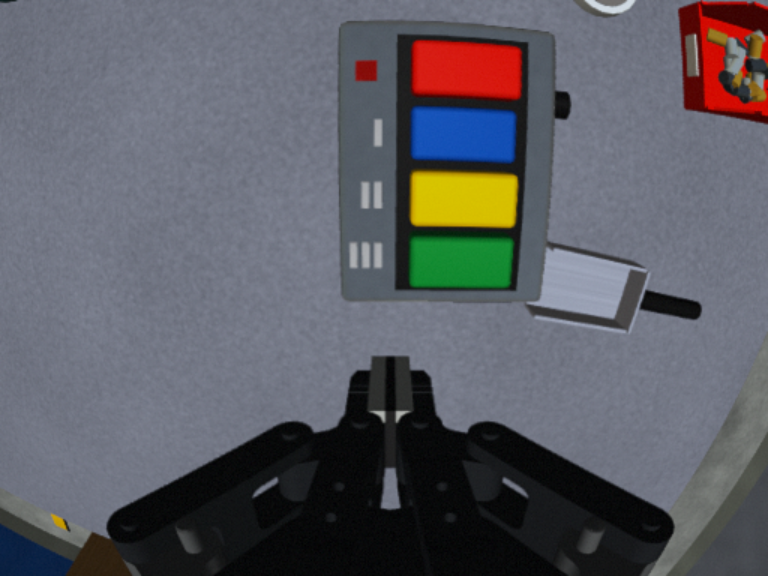

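```bash
python3 -c "
from workcell import sign_off
print(sign_off())"
```

```text
the job is handed in; nothing more can be done
None
```

The job is done in the order asked and handed in at about 21.5 s of robot time.

- **Stop key:** I pressed red. It stayed down at 85 mm and green popped up to 95 mm.
- **Funnel:** I moved it from the filled jar to the empty one, seated its rim at about 132–134 mm, and let go.
- **Jar:** I slid it low along the bench with a two-finger cradle until it met the locator. It pushed back against nudges to both sides and stayed put when I backed off. The fitted centre was (0.668–0.670, 0.139–0.141), against the spout at about (0.670, 0.140).
- **Slow key:** I then pressed blue. All three cameras showed blue down at about 85 mm, and red and green up at about 95 mm. Yellow was up in the wrist and top views; the scene check did not pick it up.
- **Bystanders:** The filled jar, bin, lid and scoop looked unmoved in the last pictures.

**What disagreed:**
- The fingertips stood 20–31 mm behind the reported TCP, not 17 mm ahead as described. I worked from the measured offset, and touch on the keys agreed with it.
- The last joint reached its range limit once while I lined up the push, so I turned the push direction by 12 degrees.
- With the trough hiding part of the rim, the raw circle fits of the funnel in the last pictures were off by up to about 15 mm. The jar position rests on the fixed-radius fits and the push forces instead.

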